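# Seat the mounting plate and hold the crystal over its collar

### The arm

A 6-joint arm with a two-finger parallel gripper is mounted at the origin on the work surface. World frame = base frame: x ahead of the robot, y to its left, z up, the work surface at z = 0. Lengths are in m, angles in rad, forces in N, time in s.
With the tool pointing down it reaches from about 0.375 to 0.9 m from the base axis. Payload 3.1 kg.
Tool frame: the origin (TCP) lies at the centre of the arm's flange, where the gripper is bolted on; the fingertips stand 182 mm ahead of it and the grasp point (between the pads) lies 164 mm ahead of it; z points along the fingers, x is the direction in which the jaws open and shut, and the axes are right-handed (so a half turn about z gives the same grasp; the last joint's range is limited). The gripper opens to 87 mm and grips with 3 to 60 N. Pads are 19 mm wide; open, the fingers measure 117 mm over their backs; the gripper's body (75 mm by 190 mm) begins 51 mm behind the grasp point.
Start: joints at [-1.361, 0.527, 1.433, -0, 1.181, -0.178], TCP at [0.237, -0.578, 0.405] pointing down, gripper open.
Joint ranges: [-3.08, 3.08], [-0.75, 2.2], [0.22, 2.44], [-1.43, 4.57], [0, 2.65], [-2.85, 2.85]. Speed limits (rad/s): [2.79, 2.79, 3.14, 3.14, 3.14, 3.14].

### API

Orientations are given as a unit quaternion [x, y, z, w].
In Python, from rig import status, eyes, robot gives the robot as it stands. The module is installed in compiled form; this text tells all that it offers.
- The arm moves only by the tool step_arm, never from a script. Its argument "steps" is a list of rows, each a list of 7 numbers: the closure, from -1 (fully open) to 1 (shut), so that 0 is half open, then the shift along the tool's x, y, z each as a share of 0.025 m, from -1 to 1, then the turn, a rotation vector about the tool's x, y, z each as a share of 8 degrees, from -1 to 1. In form: [[jaw, dx, dy, dz, rx, ry, rz], ...]. A call has exactly 10 rows; each row shifts and turns the commanded pose from where the row before left it, along the tool's axes as they then stand; what a row does not reach is not made up. A row lasts 1/10 s, in which the tool goes at most 50 mm and 8.59 degrees, less where a joint would pass 70% of its speed; a pose out of reach is approached as far as the arm can. A call with a number of a shift or a turn outside -1 to 1 is refused whole. A call with a gripper value outside its range is refused whole. The fingers move at their own pace and stop on an object; "squeeze" is the grip in N (left out, the last holds). Time passes only in rows, so rows that do not move let the fingers close, or fill a call up. It gives the time, the measured TCP pose, the force and the opening at its end, in the units of the state.
- status.get_obs(): the state, without advancing time (a new reading comes with each control period).
- eyes.camera(name): name is "scene" or "top"; returns (picture, depth): 400x640x3 uint8, red, green, blue; 400x640 float32, m along the optical axis (not along the pixel's ray), 0 where there is no reading.
- eyes.camera_info(name): a dict with "K" (3x3 intrinsics, pixels), "R" (3x3) and "t" (3): a world point X has camera coordinates R X + t. Camera axes: x right, y down, z forward; pixel columns grow to the right and rows downward; lengths in m; the calibration is good to about 2 mm. A picture is of the moment at which its call begins. camera_info takes no time and is no camera call.
- robot.hand_in(): hands the job in, once; it reports no verdict.
The state is a dict: "time": time; "q": joint angles; "joint_velocities": joint speeds; "joint_torque": joint torques, N m; "position": TCP position; "tool_rot": TCP orientation; "ft_force": force on the tool from outside, world axes, zero at the start; "moment": the same for the moment, N m; "grip_width": finger opening in m.
Only numpy, scipy, OpenCV 4.12 (cv2) and the standard library are available. Lean on these libraries where they do the work, as an engineer would, in place of code of your own. Each camera call takes 0.05 s, during which the arm holds its last target.

### The job

Set the wooden mounting plate, without dropping it, onto the rim of the glass vessel on the board, collar up, so that it sits seated and level, and let go of it. Then fetch the purple crystal over the jars and the mortar in between and stop with its base hovering about a centimetre above the plate's brass collar, upright, centred and turned so that it would drop straight in, touching nothing but your gripper; finish while holding it there still, so that a colleague can brush glue on its underside. Leave the vessel where it stands, and do not shift or tip the mortar or the two stock jars.

Things in the scene. Friction and masses are not known exactly. Their poses are not given: they have to be found in the camera images.
- jar: The open round glass vessel with an aluminium-edged rim and pebbles at the bottom, standing loose (about 0.9 kg) on the 15 mm thick plywood board to the robot's right: outer diameter 122 mm at the rim, mouth 110 mm in diameter, 80 mm high. Origin: centre of its underside, z up.
- jar_rim (a point): Centre of the glass vessel's mouth, at the height of the top of its rim (80 mm above its underside).
- plate: Loose mounting plate, 0.25 kg, boss down on the bench at the left: wooden disc 132 mm wide, 6 thick; round boss below, 102 mm tapering to 94, 8 deep, drops into the vessel's mouth; on top a brass collar (open frame) 60 mm along x by 48 along y outside, 50 by 38 inside, 26 high: pinch it from above across the 48. Origin: centre of the disc's underside, level with the vessel's rim when seated; z up.
- collar_top (a point): Centre of the brass collar's upper edge, 32 mm above the plate's origin; axes as the plate's. The plate may lie turned any way on the vessel.
- crystal: Purple crystal, 0.2 kg, upright on the bench at the left: brown wooden base 42 mm along x, 30 along y, 14 high; six-sided prism 28 mm across flats (two face +y and -y), straight from 14 to 77 mm up, point at 94; small crystals lean out at +x and -x, up to 45 high. Pinch it from above across the +-y flats, some 55 mm up. Origin: centre of the underside. Either way round fits the collar.
- mortar: Grey stone mortar with a stone pestle in it, up to 84 mm wide and about 102 mm high, standing in the row between the crystal's side and the vessel's side; to be left alone. Origin: centre of its underside.
- jar_amber: Amber glass stock jar with a cork-coloured cap, 72 mm in diameter and 100 mm high, in the same row; to be left alone. Origin: centre of its underside.
- jar_white: White ceramic stock jar with a cork-coloured cap, 68 mm in diameter and 110 mm high, in the same row; to be left alone. Origin: centre of its underside.
Not all that is in view belongs to the job. Of the things that look like the plate, take the one that is farthest from the robot's base at the start.

How it is judged:
By the outcome, as a careful person would: the job done as asked, in the order asked, and still so for the second after the job is handed in, while the arm keeps its last pose, push and grip.
It also fails if it takes over 61 s, if anything falls off the work surface, if the arm or the gripper's body presses on something with over 40 N, if the wrist force passes 120 N, or if a joint passes its speed limit or range.

## Working session

There is one attempt and no reset: what is moved stays moved. The work goes in short steps, Python scripts to look and compute and a tool call to move; the robot and the scene stay as the last step left them, time stands still between calls to the robot, and variables do not carry over. Pictures are saved under pics/ and viewed, and the job is handed in when it is done.

Besides the shell and the picture viewer there is one more tool, called after ">>>" as name([rows], argument=value, ...), one row to a line, values as JSON. step_arm: Moves the arm, as the interface text tells. Its arguments: {"type":"object","properties":{"steps":{"type":"array"},"squeeze":{"type":"number"}},"required":["steps"]}

```bash
mkdir -p pics; ls; python3 - <<'E'
from rig import status, eyes, robot
import numpy as np, cv2
o=status.get_obs(); print(o)
for n in ("scene","top"):
    p,d=eyes.camera(n); i=eyes.camera_info(n)
    np.savez(f"{n}0.npz",p=p,d=d,**i)
    cv2.imwrite(f"pics/{n}0.png",p[:,:,::-1]); print(n,i, -np.array(i["R"]).T@i["t"])
E
```

```text
pics
{'time': 0.0, 'q': array([-1.36053936e+00,  5.28480851e-01,  1.43390201e+00, -8.01360033e-06,
        1.18138712e+00, -1.78554248e-01]), 'joint_velocities': array([-2.44659678e-03,  5.60490396e-04, -1.71950847e-04,  7.33199105e-04,
       -7.64970371e-05, -1.61127349e-03]), 'joint_torque': array([-7.75077369e-04, -4.40044820e+01, -1.76592654e+01,  6.32943562e-02,
        5.84096066e-02, -1.72167606e-04]), 'position': array([ 0.23685301, -0.57801297,  0.40376227]), 'tool_rot': array([ 8.30388408e-01, -5.57183908e-01, -7.84482537e-04, -7.54839591e-04]), 'ft_force': array([0.11884548, 0.8361847 , 0.48673571]), 'moment': array([ 0.06670024,  0.00998073, -0.00897021]), 'grip_width': 0.08735501825729092}
scene {'K': array([[408.19140765,   0.        , 308.85638191],
       [  0.        , 408.19140765, 200.86108129],
       [  0.        ,   0.        ,   1.        ]]), 'R': array([[ 0.49578842,  0.86830815, -0.01532286],
       [ 0.48174107, -0.28966043, -0.82705645],
       [-0.72257829,  0.40266336, -0.56190999]]), 't': array([-0.26504122, -0.1372692 ,  1.46595341])} [ 1.25679869 -0.39990974  0.7061433 ]
top {'K': array([[367.1333224 ,   0.        , 323.4495713 ],
       [  0.        , 367.1333224 , 197.47420616],
       [  0.        ,   0.        ,   1.        ]]), 'R': array([[-0.0078063 , -0.99980837,  0.01795257],
       [-0.99716435,  0.00643934, -0.07497869],
       [ 0.07484872, -0.01848697, -0.99702352]]), 't': array([0.01812852, 0.48888778, 0.96048603])} [0.41575183 0.03273341 0.99395787]
```

View pics/scene0.png

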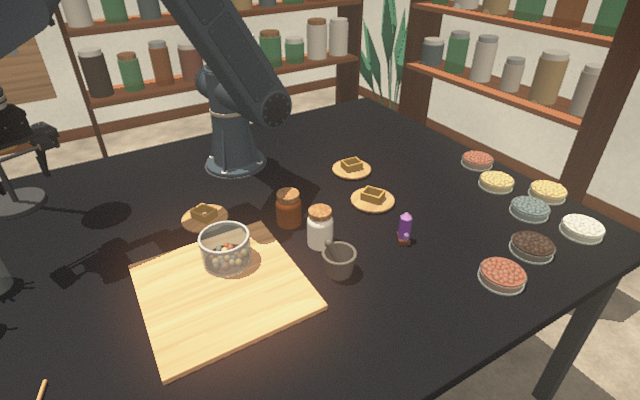

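View pics/top0.png

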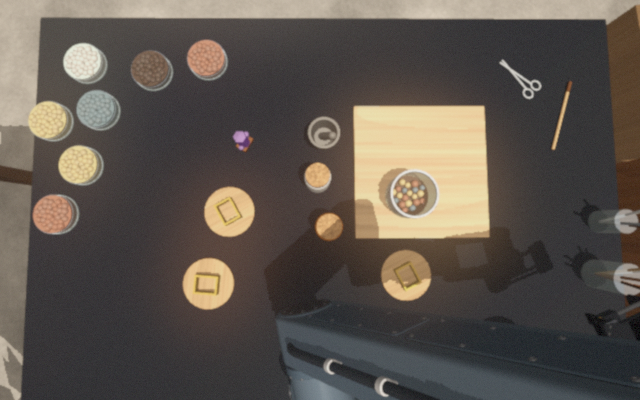

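The three plate look-alikes in the top view are at about (229,211), (208,284) and (406,275). I'll measure their distances from the base, along with the poses of the other objects.

```bash
cat > h.py <<'E'
import numpy as np, cv2
def load(f):
    z=np.load(f); return z["p"],z["d"],z["K"],z["R"],z["t"]
def cloud(f):
    p,d,K,R,t=load(f); v,u=np.mgrid[0:d.shape[0],0:d.shape[1]]
    c=np.stack([(u-K[0,2])/K[0,0]*d,(v-K[1,2])/K[1,1]*d,d],-1)
    X=(c-t)@R; X[d<=0]=np.nan; return p,X
def circ(P):
    A=np.c_[2*P,np.ones(len(P))]; s=np.linalg.lstsq(A,(P**2).sum(1),rcond=None)[0]
    return s[:2],np.sqrt(s[2]+s[:2]@s[:2])
E
python3 - <<'E'
from h import *
p,X=cloud("top0.npz")
for n,(u,v) in dict(A=(229,211),B=(208,284),C=(406,275),cry=(243,140),mortar=(323,132),white=(317,176),amber=(329,226),jar=(414,194)).items():
    w=X[v-32:v+33,u-32:u+33].reshape(-1,3); print(n,X[v,u].round(3),np.hypot(*X[v,u,:2]).round(3))
    w=w[np.isfinite(w).all(1)]
    pp=w[(w[:,2]>.008)]
    h=np.percentile(w[:,2],[5,50,95,99.5]).round(4)
    m,r,_=(lambda q:(q[0],q[1],q[2]))(cv2.minAreaRect((pp[:,:2]*1000).astype(np.float32)))
    print("  z",h,"minrect mm",np.round(m,1),np.round(r,1))
def crop(n,u,v,s,k,f):
    p=load(n)[0][v-s:v+s,u-s:u+s,::-1]; cv2.imwrite(f,cv2.resize(p,None,fx=k,fy=k,interpolation=cv2.INTER_CUBIC))
crop("top0.npz",230,215,100,4-1,"pics/c1.png")
crop("scene0.npz",380,200,60,6,"pics/c2.png")
E
```

```text
A [0.455 0.266 0.015] 0.527
  z [-0.0031  0.0018  0.0251  0.0412] minrect mm [454.1 265.7] [129.7 130.4]
B [0.265 0.318 0.017] 0.413
  z [-0.0032  0.0024  0.0297  0.0412] minrect mm [266.9 318.6] [130.5 130.5]
C [ 0.282 -0.203  0.012] 0.347
  z [-0.0032  0.002   0.0315  0.0421] minrect mm [ 296.7 -174.3] [190.8 130. ]
cry [0.631 0.217 0.078] 0.668
  z [-0.0036 -0.0006  0.0233  0.0866] minrect mm [641.  227.1] [29.8 49.3]
mortar [0.658 0.015 0.05 ] 0.658
  z [-3.300e-03 -1.000e-04  6.460e-02  1.012e-01] minrect mm [651.8  -9.3] [126.7 178.2]
white [0.535 0.032 0.108] 0.536
  z [-0.0034 -0.0002  0.1093  0.1117] minrect mm [570.8  27.1] [ 66.2 133.4]
amber [0.413 0.003 0.101] 0.413
  z [-3.50e-03 -1.00e-04  9.95e-02  1.02e-01] minrect mm [438.2 -24.3] [123.1 120.7]
jar [ 0.495 -0.224  0.034] 0.544
  z [0.012  0.0184 0.0935 0.0968] minrect mm [ 497.9 -230.2] [176.7 174.3]
```

```bash
python3 - <<'E'
import cv2,numpy as np
a=cv2.imread("pics/c1.png");b=cv2.imread("pics/c2.png");b=cv2.resize(b,(200,200)); 
E
```

```text
(no output)
```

View pics/c1.png

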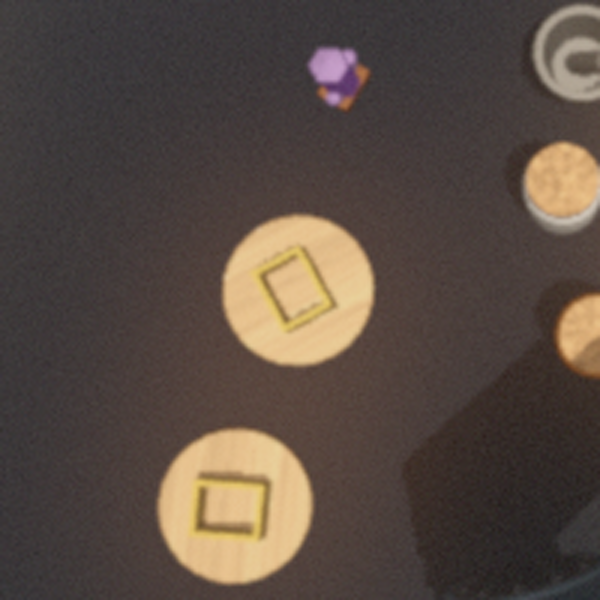

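View pics/c2.png

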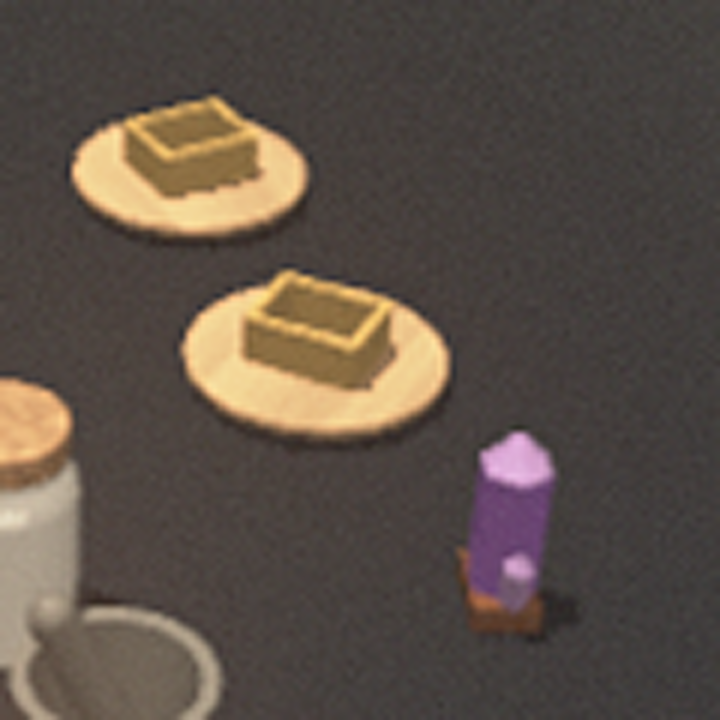

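The candidates are A (229,211) at 0.53 m, B (208,284) at 0.41 m and C (406,275) at 0.35 m. A is farthest from the base and lies boss down, collar up in the crop, so A is the plate. Next I'll measure the exact poses.

```bash
cat > m.py <<'E'
from h import *
def near(X,c,r,z0,z1):
    P=X.reshape(-1,3); return P[(np.hypot(P[:,0]-c[0],P[:,1]-c[1])<r)&(P[:,2]>z0)&(P[:,2]<z1)]
def robc(P):
    for _ in range(6):
        c,r=circ(P); e=abs(np.hypot(*(P-c).T)-r); P=P[e<max(.002,2*np.median(e))]
    return c,r
def main(tag):
  for n in ("top","scene"):
    p,X=cloud(f"{n}{tag}.npz")
    print("==",n)
    Q=near(X,(.455,.266),.055,.032,.05); print("collar n",len(Q),"med z",np.median(Q[:,2]).round(4),[np.round(a,1) for a in cv2.minAreaRect((Q[:,:2]*1000).astype(np.float32))],"mean",Q.mean(0).round(4))
    Q=near(X,(.455,.266),.085,.008,.02); hull=cv2.convexHull((Q[:,:2]*1000).astype(np.float32))[:,0]; print("disc hull circ",[np.round(a,1) for a in circ(hull)],"z",np.median(Q[:,2]).round(4))
    Q=near(X,(.497,-.224),.08,.088,.11); print("rim",[np.round(a*1000,1) for a in robc(Q[:,:2])],"z",np.median(Q[:,2]).round(4))
    Q=near(X,(.633,.215),.06,.06,.11); print("crystal upper",[np.round(a,1) for a in cv2.minAreaRect((Q[:,:2]*1000).astype(np.float32))],Q.mean(0).round(4))
    for s,c,z in (("mortar",(.645,.015),(.05,.12)),("white",(.53,.03),(.1,.12)),("amber",(.41,.0),(.09,.12))):
      Q=near(X,c,.055,*z); print(s,[np.round(a,1) for a in cv2.minEnclosingCircle((Q[:,:2]*1000).astype(np.float32))],"zmax",Q[:,2].max().round(4))
if __name__=="__main__":
  main("0")
  def crop(n,u,v,s,k,f):
    p=load(n)[0][v-s:v+s,u-s:u+s,::-1]; cv2.imwrite(f,cv2.resize(p,None,fx=k,fy=k,interpolation=cv2.INTER_CUBIC))
  crop("top0.npz",243,140,20,15,"pics/c3.png"); crop("scene0.npz",405,230,24,12,"pics/c4.png")
E
python3 m.py
```

```text
== top
collar n 178 med z 0.0392 [array([454.3, 266.1]), array([60.8, 48.8]), np.float64(28.2)] mean [0.4541 0.2662 0.0389]
disc hull circ [array([454.3, 265.9]), np.float64(65.4)] z 0.0133
rim [array([ 492.2, -207.8]), np.float64(57.8)] z 0.0938
crystal upper [array([640.7, 227.1]), array([32. , 28.6]), np.float64(86.2)] [0.6384 0.2255 0.0795]
mortar [array([654.1,  13.8]), np.float64(41.4)] zmax 0.1034
white [array([538. ,  31.1]), np.float64(29.8)] zmax 0.1142
amber [array([413.1,   3.5]), np.float64(31.3)] zmax 0.1035
== scene
collar n 174 med z 0.0389 [array([455.2, 263.7]), array([61.5, 51.5]), np.float64(28.0)] mean [0.4564 0.2639 0.0385]
disc hull circ [array([455.1, 264.7]), np.float64(66.1)] z 0.0154
rim [array([ 495.4, -210.5]), np.float64(57.7)] z 0.0946
crystal upper [array([644.9, 223.6]), array([30.3, 26. ]), np.float64(51.2)] [0.6462 0.2214 0.0769]
mortar [array([654.7,  11.1]), np.float64(43.3)] zmax 0.1034
white [array([539.8,  29.9]), np.float64(31.0)] zmax 0.1139
amber [array([412.9,  -0.6]), np.float64(35.4)] zmax 0.1045
```

View pics/c3.png

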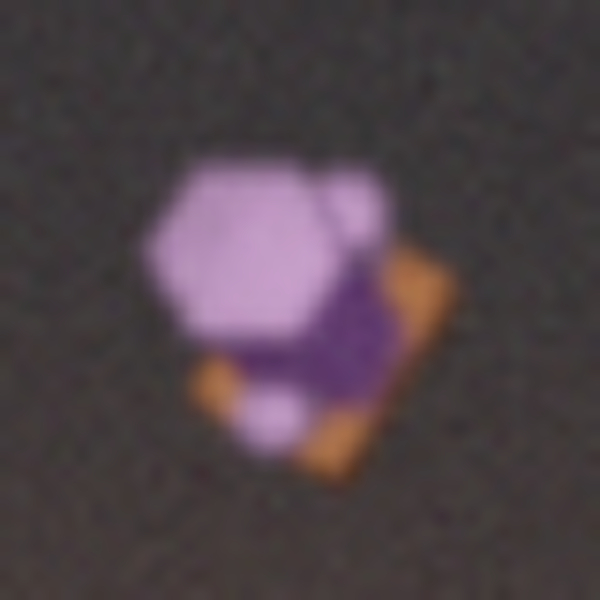

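View pics/c4.png

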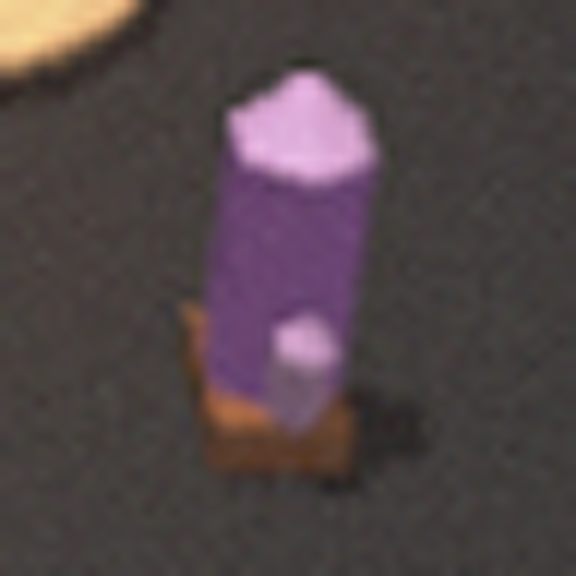

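The top crop shows the crystal's base with its long side at roughly -30° and hexagon flats that agree with that. I'll fit it more precisely and add a move-planning helper.

```bash
cat > cf.py <<'E'
from h import *
from scipy.optimize import minimize
a=np.arange(6)*np.pi/3   # vertices at 0,60.. -> flats at 30,90: flats face +-y OK
def model():
    r=.014/np.cos(np.pi/6); hx=np.c_[r*np.cos(a),r*np.sin(a)]
    prism=np.vstack([np.c_[hx,np.full(6,.014)],np.c_[hx,np.full(6,.077)],[[0,0,.094]]])
    b=np.array([[x,y,z] for x in(-.021,.021) for y in(-.015,.015) for z in(0,.014)])
    return prism,b
def proj(P,K,R,t):
    c=P@R.T+t; return (c[:,:2]/c[:,2:])@K[:2,:2].T+K[:2,2]
def fit(n,x0,z0=0.):
    p,d,K,R,t=load(n); hsv=cv2.cvtColor(p,cv2.COLOR_RGB2HSV)
    c=proj(np.array([[x0[0],x0[1],z0+.05]]),K,R,t)[0].astype(int); s=45; o=c-s
    k=8
    cr=cv2.resize(p[o[1]:o[1]+2*s,o[0]:o[0]+2*s],None,fx=k,fy=k,interpolation=cv2.INTER_CUBIC)
    h=cv2.cvtColor(cr,cv2.COLOR_RGB2HSV); pur=((h[...,0]>125)&(h[...,0]<165)&(h[...,1]>70)); org=((h[...,0]<16)&(h[...,1]>110))
    mask=(pur|org).astype(np.uint8)
    pr,b=model()
    sc=np.array([[x+dx,y*1.0,z] for sx in(1,-1) for x,dx,y,z in []]).reshape(-1,3)
    def cost(v,out=None):
        cs,sn=np.cos(v[2]),np.sin(v[2]); Rz=np.array([[cs,-sn,0],[sn,cs,0],[0,0,1]])
        im=np.zeros(mask.shape,np.uint8)
        for Q in(pr,b):
            q=proj(Q@Rz.T+[v[0],v[1],z0],K,R,t); q=((q-o+.5)*k-.5)
            cv2.fillConvexPoly(im,cv2.convexHull((q*16).astype(np.int32)),1,shift=4)
        if out: 
            ov=cr.copy(); ov[...,1]=np.maximum(ov[...,1],255*cv2.morphologyEx(im,cv2.MORPH_GRADIENT,np.ones((3,3)))); cv2.imwrite(out,ov[160:-160,160:-160,::-1])
        return (im&(1-mask)).sum()*1.0+(mask&(1-im)).sum()*.7
    best=min((minimize(cost,[x0[0]+dx,x0[1]+dy,x0[2]],method="Nelder-Mead",options=dict(initial_simplex=[[x0[0]+dx,x0[1]+dy,x0[2]],[x0[0]+dx+.006,x0[1]+dy,x0[2]],[x0[0]+dx,x0[1]+dy+.006,x0[2]],[x0[0]+dx,x0[1]+dy,x0[2]+.2]])) for dx in(-.004,.004) for dy in (-.004,.004)),key=lambda r:r.fun)
    print(n,best.x[:2].round(4),np.degrees(best.x[2]).round(1),best.fun,mask.sum()); cost(best.x,f"pics/fit_{n[:-4]}.png")
    return best.x
if __name__=="__main__":
    for n in("top0.npz","scene0.npz"): fit(n,(.637,.224,np.radians(-31)))
E
python3 cf.py
cat > plan.py <<'E'
import sys,numpy as np
from scipy.spatial.transform import Rotation as Ro
from rig import status
# args: x y z(grasp point) yaw_deg(tool x)
o=status.get_obs(); R=Ro.from_quat(o["tool_rot"]).as_matrix(); p=np.array(o["position"])
g=p+R[:,2]*.164; yaw=np.degrees(np.arctan2(R[1,0],R[0,0]))
print("t",round(o["time"],2),"grasp",g.round(4),"yaw",yaw.round(2),"tilt",np.degrees(np.arccos(-R[2,2])).round(2),"F",np.round(o["ft_force"],1),"w",round(o["grip_width"],4),"q",np.round(o["q"],2))
if len(sys.argv)>4:
    x,y,z,w=map(float,sys.argv[1:5]); T=Ro.from_euler("z",w,degrees=True).as_matrix()@np.diag([1,-1,-1.])
    rv=Ro.from_matrix(R.T@T).as_rotvec(degrees=True)/8
    d=np.array([x,y,z])-(g)
    print("turn units",rv.round(2)," then shift units (after turn)",(T.T@d/.025).round(2)," (before turn)",(R.T@d/.025).round(2), "note grasp shift by tilt")
E
python3 plan.py 0.4547 0.2652 0.16 -62
```

```text
top0.npz [0.6408 0.228 ] -29.7 10565.3 7035
scene0.npz [0.6399 0.2292] -34.3 12551.6 20531
t 0.1 grasp [ 0.2368 -0.5777  0.2398] yaw -67.72 tilt 0.12 F [-0.1 -0.1  0.4] w 0.0872 q [-1.36  0.53  1.43  0.    1.18 -0.18]
turn units [-0.    0.01 -0.72]  then shift units (after turn) [-25.68 -23.52   3.19]  (before turn) [-27.89 -20.84   3.26] note grasp shift by tilt
```

>>> step_arm([
  [-1,0,0,0,0,0,-0.72],
  [-1,-0.56,-0.85,0,0,0,0],
  [-1,-0.56,-0.85,0,0,0,0],
  [-1,-0.56,-0.85,0,0,0,0],
  [-1,-0.56,-0.85,0,0,0,0],
  [-1,-0.56,-0.85,0,0,0,0],
  [-1,-0.56,-0.85,0,0,0,0],
  [-1,-0.56,-0.85,0,0,0,0],
  [-1,-0.56,-0.85,0,0,0,0],
  [-1,-0.56,-0.85,0,0,0,0],
], squeeze=30)

```text
time: 1.1
position: [0.3468, -0.3761, 0.4044]
tool_rot: [0.857, -0.515, -0.0, -0.0]
ft_force: [0.7, 0.0, 0.4]
grip_width: 0.087
```

```bash
python3 plan.py 0.4547 0.2652 0.16 -62
```

```text
t 1.1 grasp [ 0.3468 -0.376   0.2404] yaw -61.97 tilt 0.05 F [0.7 0.  0.4] w 0.087 q [-1.04  0.38  1.71  0.    1.05  0.04]
turn units [-0.    0.01  0.  ]  then shift units (after turn) [-20.62 -15.85   3.22]  (before turn) [-20.61 -15.86   3.24] note grasp shift by tilt
```

View pics/fit_top0.png

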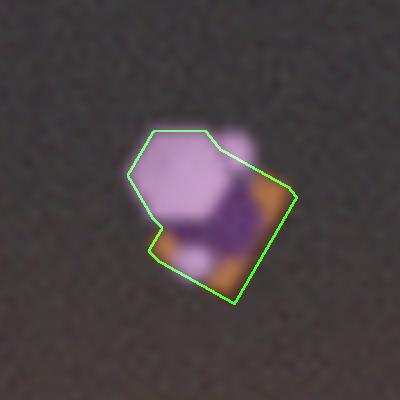

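View pics/fit_scene0.png

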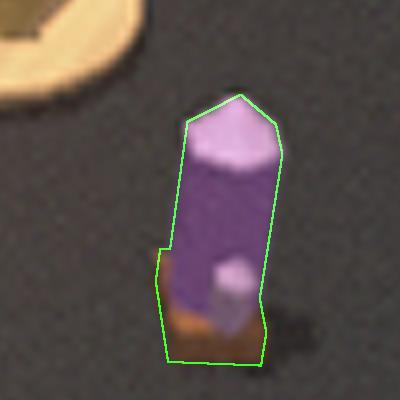

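>>> step_arm([
  [-1,-0.56,-0.85,0,0,0,0],
  [-1,-0.56,-0.85,0,0,0,0],
  [-1,-0.56,-0.85,0,0,0,0],
  [-1,-0.56,-0.85,0,0,0,0],
  [-1,-0.56,-0.85,0,0,0,0],
  [-1,-0.56,-0.85,0,0,0,0],
  [-1,-0.56,-0.85,0,0,0,0],
  [-1,-0.56,-0.85,0,0,0,0],
  [-1,-0.56,-0.85,0,0,0,0],
  [-1,-0.75,-0.37,0,0,0,0],
])

```text
time: 2.1
position: [0.4566, -0.1543, 0.4046]
tool_rot: [0.858, -0.514, 0.001, -0.0]
ft_force: [0.7, 0.7, -0.1]
grip_width: 0.0867
```

>>> step_arm([
  [-1,-0.75,-0.37,0,0,0,0],
  [-1,-0.75,-0.37,0,0,0,0],
  [-1,-0.75,-0.37,0,0,0,0],
  [-1,-0.75,-0.37,0,0,0,0],
  [-1,-0.75,-0.37,0,0,0,0],
  [-1,-0.75,-0.37,0,0,0,0],
  [-1,-0.75,-0.37,0,0,0,0],
  [-1,-0.75,-0.37,0,0,0,0],
  [-1,-0.75,-0.37,0,0,0,0],
  [-1,-0.75,-0.37,0,0,0,0],
])

```text
time: 3.1
position: [0.4487, 0.0546, 0.4045]
tool_rot: [0.857, -0.515, -0.0, 0.0]
ft_force: [-0.3, 0.3, -0.4]
grip_width: 0.0872
```

```bash
sed -i 's/mask=(pur|org).astype(np.uint8)/lab=cv2.cvtColor(cr,cv2.COLOR_RGB2LAB).astype(float)[...,1:]; dd=np.hypot(*(lab-np.median(lab.reshape(-1,2),0)).T).T; mask=((dd>11)\&~((h[...,0]>16)\&(h[...,0]<35)\&(h[...,2]>150))).astype(np.uint8); mm=cv2.connectedComponentsWithStats(mask); mask=(mm[1]==mm[1][360,360]).astype(np.uint8)/; s/^    cost(best/&/' cf.py; python3 cf.py; python3 plan.py 0.4547 0.2652 0.10 -62
```

```text
top0.npz [0.6416 0.229 ] -30.3 1487.3999999999999 19641
scene0.npz [0.639  0.2304] -30.3 1178.2 25736
t 3.1 grasp [0.4486 0.0547 0.2405] yaw -61.97 tilt 0.04 F [-0.3  0.3 -0.4] w 0.0872 q [-0.13  0.3   1.85  0.    1.    0.95]
turn units [0. 0. 0.]  then shift units (after turn) [-7.32 -4.17  5.62]  (before turn) [-7.32 -4.18  5.62] note grasp shift by tilt
```

View pics/fit_scene0.png

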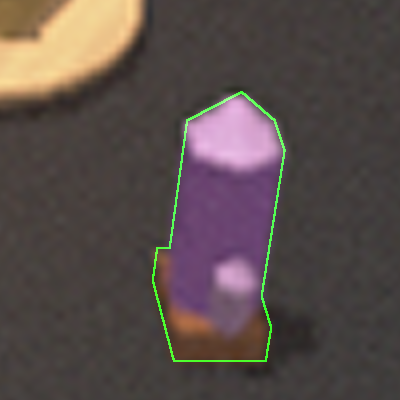

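>>> step_arm([
  [-1,-0.73,-0.42,0,0,0,0],
  [-1,-0.73,-0.42,0.4,0,0,0],
  [-1,-0.73,-0.42,0.65,0,0,0],
  [-1,-0.73,-0.42,0.65,0,0,0],
  [-1,-0.73,-0.42,0.65,0,0,0],
  [-1,-0.73,-0.42,0.65,0,0,0],
  [-1,-0.73,-0.42,0.65,0,0,0],
  [-1,-0.73,-0.42,0.65,0,0,0],
  [-1,-0.73,-0.42,0.65,0,0,0],
  [-1,-0.73,-0.42,0.65,0,0,0],
])

```text
time: 4.1
position: [0.4557, 0.265, 0.2638]
tool_rot: [0.857, -0.515, -0.0, 0.0]
ft_force: [0.0, -0.2, 0.4]
grip_width: 0.0872
```

```bash
python3 plan.py 0.4547 0.2652 0.0345 -62; python3 - <<'E'
from rig import eyes
import cv2,numpy as np
for n in("scene",):
    p,d=eyes.camera(n); np.savez(f"{n}1.npz",p=p,d=d,**eyes.camera_info(n)); cv2.imwrite(f"pics/{n}1.png",cv2.resize(p[80:260,280:520,::-1],None,fx=3,fy=3))
E
```

```text
t 4.1 grasp [0.4556 0.265  0.0998] yaw -61.96 tilt 0.04 F [ 0.  -0.2  0.4] w 0.0872 q [ 0.31  0.61  1.8  -0.    0.73  1.4 ]
turn units [0. 0. 0.]  then shift units (after turn) [-0.02  0.03  2.61]  (before turn) [-0.02  0.03  2.61] note grasp shift by tilt
```

View pics/scene1.png

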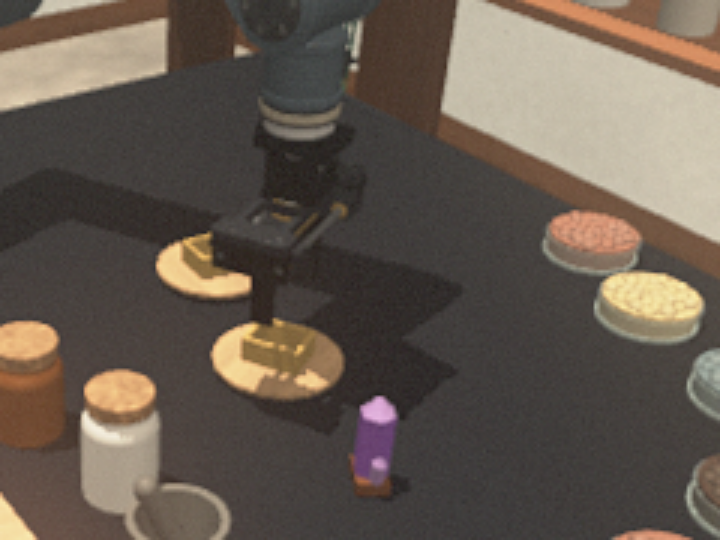

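>>> step_arm([
  [-1,0,0.03,0.5,0,0,0],
  [-1,0,0,0.5,0,0,0],
  [-1,0,0,0.5,0,0,0],
  [-1,0,0,0.5,0,0,0],
  [-1,0,0,0.4,0,0,0],
  [-1,0,0,0.2,0,0,0],
  [-1,0,0,0,0,0,0],
  [0.2,0,0,0,0,0,0],
  [0.2,0,0,0,0,0,0],
  [0.2,0,0,0,0,0,0],
])

```text
time: 5.15
position: [0.4554, 0.2639, 0.2003]
tool_rot: [0.857, -0.515, 0.0, -0.0]
ft_force: [0.5, -0.4, 0.3]
grip_width: 0.0707
```

>>> step_arm([
  [0.2,0,0,0,0,0,0],
  [0.2,0,0,0,0,0,0],
  [0.2,0,0,0,0,0,0],
  [0.2,0,0,0,0,0,0],
  [0.2,0,0,-0.05,0,0,0],
  [0.2,0,0,-0.1,0,0,0],
  [0.2,0,0,-0.2,0,0,0],
  [0.2,0,0,-0.2,0,0,0],
  [0.2,0,0,-0.2,0,0,0],
  [0.2,0,0,-0.2,0,0,0],
])

```text
time: 6.15
position: [0.4552, 0.2638, 0.224]
tool_rot: [0.857, -0.515, 0.0, -0.0]
ft_force: [-0.6, -0.1, -1.9]
grip_width: 0.0479
```

```bash
python3 plan.py 0.4547 0.2652 0.0345 -62; python3 - <<'E'
from rig import eyes
import cv2,numpy as np
for n in("scene",):
    p,d=eyes.camera(n); np.savez(f"{n}2.npz",p=p,d=d,**eyes.camera_info(n)); cv2.imwrite(f"pics/{n}2.png",cv2.resize(p[120:260,300:440,::-1],None,fx=4,fy=4))
E
```

```text
t 6.15 grasp [0.4553 0.2639 0.06  ] yaw -61.96 tilt 0.02 F [-0.6 -0.1 -1.9] w 0.0479 q [ 0.31  0.68  1.82 -0.    0.64  1.39]
turn units [-0. -0.  0.]  then shift units (after turn) [-0.06 -0.    1.02]  (before turn) [-0.06 -0.    1.02] note grasp shift by tilt
```

View pics/scene2.png

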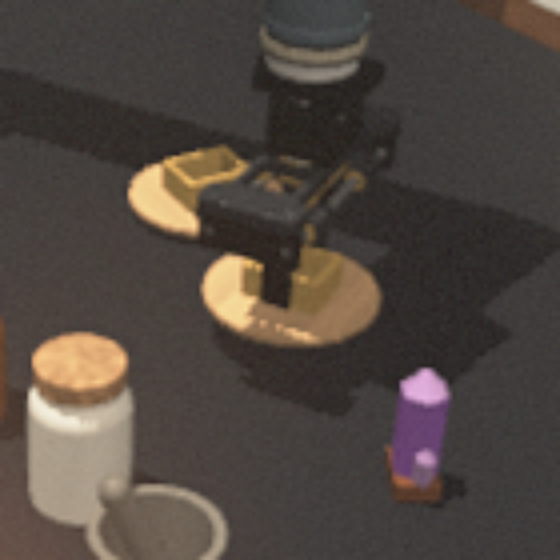

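```bash
cat > pm.py <<'E'
from m import *
def disc(f,c,z,dz=.006):
    p,X=cloud(f); h=cv2.cvtColor(p,cv2.COLOR_RGB2HSV); wood=(h[...,0]>5)&(h[...,0]<30)&(h[...,1]>50)&(h[...,2]>90)
    X[~wood]=np.nan
    Q=near(X,c,.085,z-dz,z+dz); hull=cv2.convexHull((Q[:,:2]*1000).astype(np.float32))[:,0]
    # plane tilt
    A=np.c_[Q[:,:2]-c,np.ones(len(Q))]; s=np.linalg.lstsq(A,Q[:,2],rcond=None)[0]
    print(f,"disc",len(Q),[np.round(a,1) for a in circ(hull)],"minencl",[np.round(a,1) for a in cv2.minEnclosingCircle(hull)],"z",np.median(Q[:,2]).round(4),"slope deg",np.degrees(s[:2]).round(2))
if __name__=="__main__":
    disc("scene0.npz",np.array([.455,.264]),.014); disc("scene2.npz",np.array([.455,.264]),.040)
E
python3 pm.py; python3 plan.py 0.4945 -0.2100 0.20 -62
```

```text
scene0.npz disc 598 [array([455.1, 264.7]), np.float64(66.1)] minencl [array([455.2, 264.8]), np.float64(67.7)] z 0.0154 slope deg [-0.58  0.51]
scene2.npz disc 574 [array([456. , 262.1]), np.float64(66.1)] minencl [array([457.4, 263.5]), np.float64(68.0)] z 0.0395 slope deg [-0.47  0.41]
t 6.2 grasp [0.4557 0.264  0.0607] yaw -61.96 tilt 0.09 F [ 0.  -0.7 -1.9] w 0.0476 q [ 0.31  0.68  1.82 -0.    0.64  1.39]
turn units [-0.01 -0.    0.01]  then shift units (after turn) [17.47  7.53 -5.57]  (before turn) [17.47  7.54 -5.58] note grasp shift by tilt
```

>>> step_arm([
  [0.2,0,0,-0.4,0,0,0],
  [0.2,0,0,-0.7,0,0,0],
  [0.2,0,0,-0.7,0,0,0],
  [0.2,0,0,-0.7,0,0,0],
  [0.2,0.2,0.09,-0.7,0,0,0],
  [0.2,0.4,0.17,-0.7,0,0,0],
  [0.2,0.6,0.26,-0.7,0,0,0],
  [0.2,0.73,0.31,-0.6,0,0,0],
  [0.2,0.73,0.31,-0.4,0,0,0],
  [0.2,0.73,0.31,0,0,0,0],
])

```text
time: 7.2
position: [0.4631, 0.1714, 0.3656]
tool_rot: [0.857, -0.515, 0.001, -0.001]
ft_force: [-0.3, -0.6, -1.8]
grip_width: 0.0477
```

>>> step_arm([
  [0.2,0.73,0.31,0,0,0,0],
  [0.2,0.73,0.31,0,0,0,0],
  [0.2,0.73,0.31,0,0,0,0],
  [0.2,0.73,0.31,0,0,0,0],
  [0.2,0.73,0.31,0,0,0,0],
  [0.2,0.73,0.31,0,0,0,0],
  [0.2,0.73,0.31,0,0,0,0],
  [0.2,0.73,0.31,0,0,0,0],
  [0.2,0.73,0.31,0,0,0,0],
  [0.2,0.73,0.31,0,0,0,0],
])

```text
time: 8.2
position: [0.48, -0.0262, 0.364]
tool_rot: [0.857, -0.515, -0.0, -0.0]
ft_force: [0.5, -0.6, -3.3]
grip_width: 0.0479
```

```bash
 python3 plan.py 0.4945 -0.2100 0.20 -62
```

```text
t 8.2 grasp [ 0.48   -0.0262  0.2   ] yaw -61.96 tilt 0.0 F [ 0.5 -0.6 -3.3] w 0.0479 q [-0.29  0.4   1.83  0.    0.91  0.79]
turn units [0. 0. 0.]  then shift units (after turn) [ 6.76  2.94 -0.  ]  (before turn) [ 6.76  2.94 -0.  ] note grasp shift by tilt
```

>>> step_arm([
  [0.2,0.73,0.32,0,0,0,0],
  [0.2,0.73,0.32,0,0,0,0],
  [0.2,0.73,0.32,0,0,0,0],
  [0.2,0.73,0.32,0,0,0,0],
  [0.2,0.73,0.32,0,0,0,0],
  [0.2,0.73,0.32,0.1,0,0,0],
  [0.2,0.73,0.32,0.3,0,0,0],
  [0.2,0.73,0.32,0.3,0,0,0],
  [0.2,0.6,0.26,0.3,0,0,0],
  [0.2,0.32,0.12,0.2,0,0,0],
])

```text
time: 9.2
position: [0.4949, -0.2105, 0.3332]
tool_rot: [0.857, -0.515, 0.0, 0.0]
ft_force: [0.3, -0.4, -2.6]
grip_width: 0.0476
```

```bash
cat > snap.py <<'E'
import sys
from rig import eyes
import cv2,numpy as np
n,tag,u,v,s=sys.argv[1],sys.argv[2],*map(int,sys.argv[3:6])
p,d=eyes.camera(n); np.savez(f"{n}{tag}.npz",p=p,d=d,**eyes.camera_info(n))
c=p[max(0,v-s):v+s,max(0,u-s):u+s,::-1]; cv2.imwrite(f"pics/{n}{tag}.png",cv2.resize(c,None,fx=560/2/s,fy=560/2/s,interpolation=cv2.INTER_CUBIC))
E
python3 snap.py scene 3 225 230 70; python3 plan.py 0.4945 -0.2100 0.17 -62
python3 - <<'E'
from pm import *
disc("scene3.npz",np.array([.495,-.210]),.17-.0205,.01)
_,X=cloud("scene3.npz"); 
for c in [(.495,-.21)]:
    Q=near(X,c,.075,.089,.105); print("rim",len(Q),[np.round(a*1000,1) for a in robc(Q[:,:2])])
E
```

```text
t 9.25 grasp [ 0.495  -0.2112  0.1686] yaw -62.05 tilt 0.03 F [ 0.9 -1.1 -3.5] w 0.0478 q [-0.61  0.51  1.72 -0.    0.91  0.47]
turn units [ 0.   -0.   -0.01]  then shift units (after turn) [-0.05 -0.   -0.06]  (before turn) [-0.05 -0.   -0.06] note grasp shift by tilt
scene3.npz disc 1112 [array([ 495.6, -210.6]), np.float64(65.6)] minencl [array([ 495.4, -210.2]), np.float64(66.4)] z 0.1481 slope deg [-1.3   0.37]
rim 271 [array([ 494.7, -210.7]), np.float64(58.2)]
```

View pics/scene3.png

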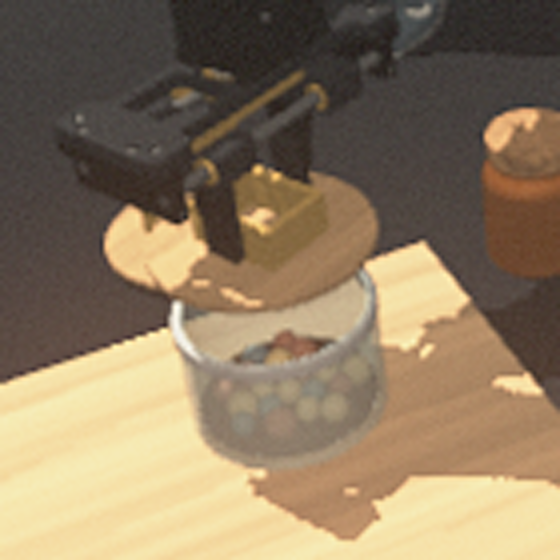

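The scene view shows the plate level over the vessel, with the disc at about (240,240) in the crop above the rim at about (275,310). In measured positions they agree to within 1 mm, so I'll lower it.

>>> step_arm([
  [0.2,0,0,0.3,0,0,0],
  [0.2,0,0,0.3,0,0,0],
  [0.2,0,0,0.3,0,0,0],
  [0.2,0,0,0.2,0,0,0],
  [0.2,0,0,0.2,0,0,0],
  [0.2,0,0,0.15,0,0,0],
  [0.2,0,0,0.12,0,0,0],
  [0.2,0,0,0.12,0,0,0],
  [0.2,0,0,0.08,0,0,0],
  [0.2,0,0,0,0,0,0],
])

```text
time: 10.25
position: [0.4949, -0.2092, 0.2891]
tool_rot: [0.857, -0.515, -0.0, -0.0]
ft_force: [-1.1, -0.9, -2.8]
grip_width: 0.0475
```

```bash
python3 plan.py 0.495 -0.2105 0.1215 -62; python3 snap.py scene 4 225 230 70
python3 -c "
from pm import *
disc('scene4.npz',np.array([.495,-.210]),.101,.01)"
```

```text
t 10.25 grasp [ 0.4949 -0.2092  0.1251] yaw -61.97 tilt 0.02 F [-1.1 -0.9 -2.8] w 0.0475 q [-0.61  0.58  1.76  0.    0.81  0.47]
turn units [0. 0. 0.]  then shift units (after turn) [0.05 0.02 0.14]  (before turn) [0.05 0.02 0.14] note grasp shift by tilt
scene4.npz disc 1064 [array([ 495.5, -209.4]), np.float64(65.6)] minencl [array([ 495.2, -208.8]), np.float64(67.1)] z 0.1039 slope deg [-1.52  0.54]
```

View pics/scene4.png

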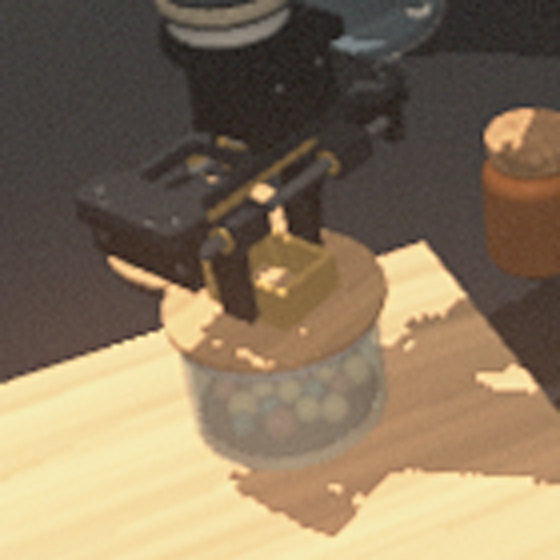

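>>> step_arm([
  [0.2,0,0,0.05,0,0,0],
  [0.2,0,0,0.05,0,0,0],
  [0.2,0,0,0.03,0,0,0],
  [0.2,0,0,0.02,0,0,0],
  [0.2,0,0,0,0,0,0],
  [0.2,0,0,0,0,0,0],
  [0.2,0,0,0,0,0,0],
  [0.2,0,0,0,0,0,0],
  [0.2,0,0,0,0,0,0],
  [0.2,0,0,0,0,0,0],
])

```text
time: 11.3
position: [0.495, -0.2093, 0.287]
tool_rot: [0.857, -0.515, 0.0, 0.0]
ft_force: [-2.0, 0.9, 8.3]
grip_width: 0.0479
```

```bash
python3 plan.py 0.495 -0.2105 0.1215 -62; python3 snap.py scene 5 225 230 70
python3 -c "
from pm import *
disc('scene5.npz',np.array([.495,-.210]),.101,.01)"
```

```text
t 11.3 grasp [ 0.4952 -0.2094  0.123 ] yaw -61.97 tilt 0.05 F [-2.   0.9  8.3] w 0.0479 q [-0.61  0.58  1.76  0.    0.8   0.47]
turn units [-0.   -0.01  0.  ]  then shift units (after turn) [0.04 0.03 0.06]  (before turn) [0.04 0.03 0.06] note grasp shift by tilt
scene5.npz disc 1059 [array([ 495.4, -209.2]), np.float64(65.9)] minencl [array([ 494.9, -208.3]), np.float64(67.3)] z 0.102 slope deg [-1.03  0.36]
```

>>> step_arm([
  [-0.3,0,0,0,0,0,0],
  [-0.6,0,0,0,0,0,0],
  [-0.6,0,0,0,0,0,0],
  [-0.6,0,0,0,0,0,0],
  [-0.6,0,0,0,0,0,0],
  [-0.6,0,0,-0.1,0,0,0],
  [-0.6,0,0,-0.3,0,0,0],
  [-0.6,0,0,-0.5,0,0,0],
  [-0.6,0,0,-0.7,0,0,0],
  [-0.6,0,0,-0.7,0,0,0],
])

```text
time: 12.35
position: [0.495, -0.2092, 0.3445]
tool_rot: [0.857, -0.515, 0.0, 0.0]
ft_force: [-0.3, -0.6, -0.6]
grip_width: 0.0695
```

```bash
python3 snap.py scene 6 225 230 70
python3 -c "
from pm import *
disc('scene6.npz',np.array([.495,-.210]),.101,.01)"; python3 plan.py 0.64 0.2295 0.20 -120.3
```

```text
scene6.npz disc 1187 [array([ 494.5, -209.3]), np.float64(66.1)] minencl [array([ 492.6, -209.8]), np.float64(68.8)] z 0.102 slope deg [-0.92  0.26]
t 12.4 grasp [ 0.4967 -0.2103  0.1833] yaw -61.95 tilt 0.37 F [ 0.7 -0.4  1.8] w 0.0696 q [-0.61  0.49  1.71  0.    0.94  0.47]
turn units [-0.04 -0.03  7.29]  then shift units (after turn) [-18.08   3.93  -0.67]  (before turn) [-12.83 -13.33  -0.7 ] note grasp shift by tilt
```

View pics/scene6.png

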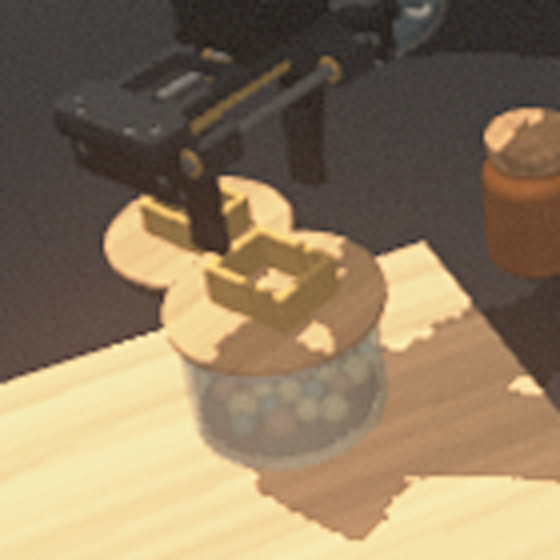

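>>> step_arm([
  [-1,0,0,-0.1,0,0,0.8],
  [-1,0,0,-0.1,0,0,0.8],
  [-1,0,0,-0.1,0,0,0.8],
  [-1,0,0,-0.1,0,0,0.8],
  [-1,0,0,-0.1,0,0,0.8],
  [-1,0,0,-0.1,0,0,0.8],
  [-1,0,0,0,0,0,0.8],
  [-1,0,0,0,0,0,0.8],
  [-1,0,0,0,0,0,0.89],
  [-1,-0.3,0.07,0,0,0,0],
])

```text
time: 13.4
position: [0.4973, -0.2023, 0.3585]
tool_rot: [-0.497, 0.868, -0.001, 0.0]
ft_force: [-0.9, -0.0, -0.1]
grip_width: 0.0874
```

>>> step_arm([
  [-1,-0.75,0.16,0,0,0,0],
  [-1,-0.75,0.16,0,0,0,0],
  [-1,-0.75,0.16,0,0,0,0],
  [-1,-0.75,0.16,0,0,0,0],
  [-1,-0.75,0.16,0,0,0,0],
  [-1,-0.75,0.16,0,0,0,0],
  [-1,-0.75,0.16,0,0,0,0],
  [-1,-0.75,0.16,0,0,0,0],
  [-1,-0.75,0.16,0,0,0,0],
  [-1,-0.75,0.16,0,0,0,0],
])

```text
time: 14.4
position: [0.5574, -0.0184, 0.3583]
tool_rot: [-0.499, 0.866, -0.0, 0.0]
ft_force: [0.4, 0.7, 0.0]
grip_width: 0.0869
```

```bash
python3 plan.py 0.64 0.2295 0.20 -120.3
```

```text
t 14.4 grasp [ 0.5574 -0.0184  0.1943] yaw -120.09 tilt 0.02 F [0.4 0.7 0. ] w 0.0869 q [-0.23  0.5   1.65  0.    0.99  1.86]
turn units [-0.    0.    0.03]  then shift units (after turn) [-10.23   2.15  -0.23]  (before turn) [-10.24   2.11  -0.23] note grasp shift by tilt
```

>>> step_arm([
  [-1,-0.75,0.16,0,0,0,0.03],
  [-1,-0.75,0.16,0,0,0,0],
  [-1,-0.75,0.16,0,0,0,0],
  [-1,-0.75,0.16,0,0,0,0],
  [-1,-0.75,0.16,0,0,0,0],
  [-1,-0.75,0.16,0,0,0,0],
  [-1,-0.75,0.16,0,0,0,0],
  [-1,-0.75,0.16,0,0,0,0],
  [-1,-0.75,0.16,0,0,0,0],
  [-1,-0.75,0.16,0,0,0,0],
])

```text
time: 15.4
position: [0.6181, 0.1635, 0.3582]
tool_rot: [-0.497, 0.868, 0.0, 0.0]
ft_force: [0.3, -0.3, -1.0]
grip_width: 0.0869
```

>>> step_arm([
  [-1,-0.75,0.16,0,0,0,0],
  [-1,-0.75,0.16,0,0,0,0],
  [-1,-0.75,0.16,0,0,0,0],
  [-1,-0.4,0.1,0.2,0,0,0],
  [-1,-0.08,0,0.4,0,0,0],
  [-1,0,0,0.4,0,0,0],
  [-1,0,0,0.4,0,0,0],
  [-1,0,0,0.3,0,0,0],
  [-1,0,0,0,0,0,0],
  [-1,0,0,0,0,0,0],
])

```text
time: 16.4
position: [0.6402, 0.2277, 0.3152]
tool_rot: [-0.496, 0.868, 0.0, -0.0]
ft_force: [0.8, 0.6, -0.0]
grip_width: 0.0871
```

```bash
python3 plan.py 0.64 0.2295 0.055 -120.3; python3 snap.py scene 7 405 210 70; python3 - <<'E'
from cf import *
fit("scene7.npz",(.639,.23,np.radians(-30)))
E
```

```text
t 16.4 grasp [0.6401 0.2277 0.1512] yaw -120.56 tilt 0.03 F [ 0.8  0.6 -0. ] w 0.0871 q [ 0.18  0.7   1.36 -0.    1.08  2.28]
turn units [ 0.   -0.   -0.03]  then shift units (after turn) [-0.06  0.04  3.85]  (before turn) [-0.06  0.04  3.85] note grasp shift by tilt
scene7.npz [0.6399 0.2303] -33.7 1643.1 24927
```

View pics/scene7.png

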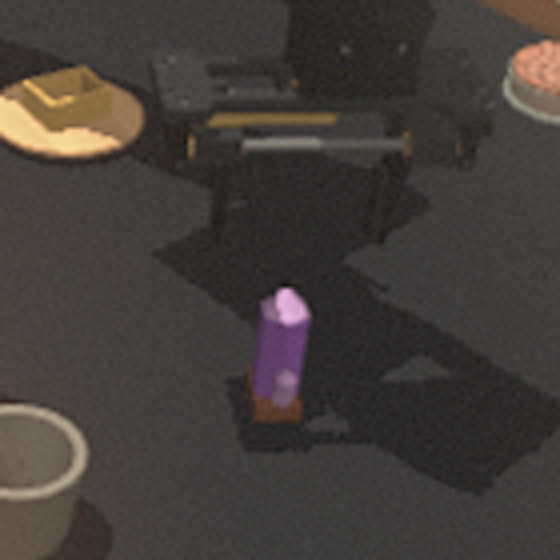

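>>> step_arm([
  [-1,-0.06,0.04,0.5,0,0,-0.03],
  [-1,0,0,0.5,0,0,0],
  [-1,0,0,0.5,0,0,0],
  [-1,0,0,0.5,0,0,0],
  [-1,0,0,0.5,0,0,0],
  [-1,0,0,0.5,0,0,0],
  [-1,0,0,0.5,0,0,0],
  [-1,0,0,0.3,0,0,0],
  [-1,0,0,0.05,0,0,0],
  [-1,0,0,0,0,0,0],
], squeeze=20)

```text
time: 17.45
position: [0.6401, 0.2301, 0.219]
tool_rot: [-0.498, 0.867, 0.0, -0.0]
ft_force: [-0.1, -0.2, 0.7]
grip_width: 0.0871
```

>>> step_arm([
  [0.6,0,0,0,0,0,0],
  [0.6,0,0,0,0,0,0],
  [0.6,0,0,0,0,0,0],
  [0.6,0,0,0,0,0,0],
  [0.6,0,0,0,0,0,0],
  [0.6,0,0,0,0,0,0],
  [0.6,0,0,0,0,0,0],
  [0.6,0,0,0,0,0,0],
  [0.6,0,0,0,0,0,0],
  [0.6,0,0,0,0,0,0],
])

```text
time: 18.45
position: [0.6399, 0.2299, 0.2192]
tool_rot: [-0.498, 0.867, -0.0, -0.0]
ft_force: [0.2, -1.4, 0.6]
grip_width: 0.0277
```

```bash
python3 plan.py 0.64 0.2295 0.20 -120.3
```

```text
t 18.45 grasp [0.6398 0.2298 0.0552] yaw -120.28 tilt 0.04 F [ 0.2 -1.4  0.6] w 0.0277 q [ 0.18  0.83  1.41 -0.    0.91  2.28]
turn units [ 0. -0.  0.]  then shift units (after turn) [ 0.01 -0.01 -5.79]  (before turn) [ 0.01 -0.01 -5.79] note grasp shift by tilt
```

>>> step_arm([
  [0.6,0,0,-0.2,0,0,0],
  [0.6,0,0,-0.5,0,0,0],
  [0.6,0,0,-0.8,0,0,0],
  [0.6,0,0,-0.8,0,0,0],
  [0.6,0,0,-0.8,0,0,0],
  [0.6,0,0,-0.8,0,0,0],
  [0.6,0,0,-0.8,0,0,0],
  [0.6,0,0,-0.8,0,0,0],
  [0.6,0,0,-0.5,0,0,0],
  [0.6,0,0,-0.3,0,0,0],
])

```text
time: 19.45
position: [0.6401, 0.2301, 0.3787]
tool_rot: [-0.498, 0.867, -0.0, 0.001]
ft_force: [0.3, 0.2, -2.1]
grip_width: 0.0278
```

```bash
python3 snap.py scene 8 405 180 70; python3 - <<'E'
from pm import *
_,X=cloud("scene6.npz")
Q=near(X,(.495,-.21),.05,.120,.135); print("collar",len(Q),np.median(Q[:,2]),[np.round(a,1) for a in cv2.minAreaRect((Q[:,:2]*1000).astype(np.float32))])
E
python3 plan.py 0.495 -0.2096 0.21 -62
```

```text
collar 263 0.12646814472888604 [array([ 494.1, -209.2]), array([63.6, 52.3]), np.float64(27.1)]
t 19.5 grasp [0.6408 0.2303 0.2152] yaw -120.28 tilt 0.19 F [-0.6  0.1 -0.5] w 0.0278 q [0.18 0.63 1.31 0.   1.2  2.28]
turn units [-0.02  0.01 -7.28]  then shift units (after turn) [12.8  13.41  0.21]  (before turn) [18.14 -3.83  0.18] note grasp shift by tilt
```

View pics/scene8.png

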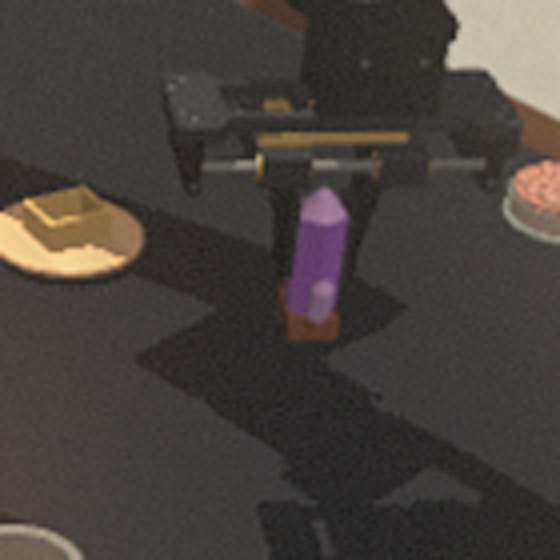

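>>> step_arm([
  [0.6,0,0,0,0,0,-0.5],
  [0.6,0,0,0,0,0,-0.8],
  [0.6,0,0,0,0,0,-0.8],
  [0.6,0,0,0,0,0,-0.8],
  [0.6,0,0,0,0,0,-0.8],
  [0.6,0,0,0,0,0,-0.8],
  [0.6,0,0,0,0,0,-0.8],
  [0.6,0,0,0,0,0,-0.8],
  [0.6,0,0,0,0,0,-0.7],
  [0.6,0,0,0,0,0,-0.48],
])

```text
time: 20.5
position: [0.6397, 0.23, 0.3755]
tool_rot: [0.858, -0.514, -0.001, 0.001]
ft_force: [-1.0, 0.4, -3.1]
grip_width: 0.0278
```

>>> step_arm([
  [0.6,0.2,0.21,0,0,0,0],
  [0.6,0.4,0.42,0,0,0,0],
  [0.6,0.5,0.52,0,0,0,0],
  [0.6,0.5,0.52,0,0,0,0],
  [0.6,0.5,0.52,0,0,0,0],
  [0.6,0.5,0.52,0,0,0,0],
  [0.6,0.5,0.52,0,0,0,0],
  [0.6,0.5,0.52,0,0,0,0],
  [0.6,0.5,0.52,0,0,0,0],
  [0.6,0.5,0.52,0,0,0,0],
])

```text
time: 21.5
position: [0.5877, 0.0709, 0.3768]
tool_rot: [0.857, -0.515, 0.0, -0.0]
ft_force: [-0.2, 0.0, -2.6]
grip_width: 0.0276
```

>>> step_arm([
  [0.6,0.5,0.52,0,0,0,0],
  [0.6,0.5,0.52,0,0,0,0],
  [0.6,0.5,0.52,0,0,0,0],
  [0.6,0.5,0.52,0,0,0,0],
  [0.6,0.5,0.52,0,0,0,0],
  [0.6,0.5,0.52,0,0,0,0],
  [0.6,0.5,0.52,0,0,0,0],
  [0.6,0.5,0.52,0,0,0,0],
  [0.6,0.5,0.52,0,0,0,0],
  [0.6,0.5,0.52,0,0,0,0],
])

```text
time: 22.5
position: [0.5313, -0.1003, 0.3769]
tool_rot: [0.857, -0.515, 0.0, -0.0]
ft_force: [0.2, -0.4, -2.6]
grip_width: 0.0278
```

```bash
python3 plan.py 0.495 -0.2096 0.21 -62
```

```text
t 22.5 grasp [ 0.5314 -0.1003  0.2129] yaw -62.04 tilt 0.02 F [ 0.2 -0.4 -2.6] w 0.0278 q [-0.39  0.45  1.67 -0.    1.02  0.69]
turn units [-0.   -0.   -0.01]  then shift units (after turn) [3.18 3.34 0.11]  (before turn) [3.18 3.33 0.12] note grasp shift by tilt
```

>>> step_arm([
  [0.6,0.5,0.52,0,0,0,0],
  [0.6,0.5,0.52,0,0,0,0],
  [0.6,0.5,0.52,0,0,0,0],
  [0.6,0.5,0.52,0,0,0,0],
  [0.6,0.5,0.52,0,0,0,0],
  [0.6,0.4,0.42,0,0,0,0],
  [0.6,0.28,0.32,0.1,0,0,0],
  [0.6,0,0,0.1,0,0,0],
  [0.6,0,0,0,0,0,0],
  [0.6,0,0,0,0,0,0],
])

```text
time: 23.5
position: [0.4955, -0.2078, 0.3715]
tool_rot: [0.857, -0.515, -0.0, -0.0]
ft_force: [0.1, 0.5, -2.1]
grip_width: 0.0282
```

```bash
python3 snap.py scene 9 225 190 60;python3 snap.py top 9 400 180 60; python3 plan.py 0.495 -0.2096 0.192 -62
```

```text
t 23.6 grasp [ 0.4956 -0.2077  0.2077] yaw -61.98 tilt 0.02 F [-0.9  0.8 -2.3] w 0.0278 q [-0.6   0.45  1.69  0.    1.    0.48]
turn units [-0.  0.  0.]  then shift units (after turn) [0.06 0.06 0.63]  (before turn) [0.06 0.06 0.63] note grasp shift by tilt
```

View pics/scene9.png

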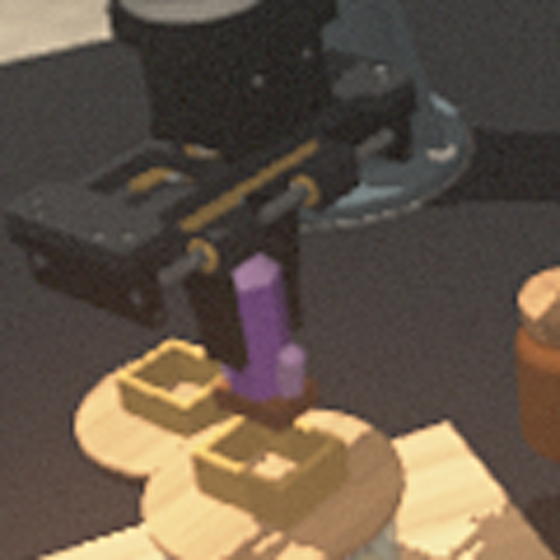

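View pics/top9.png

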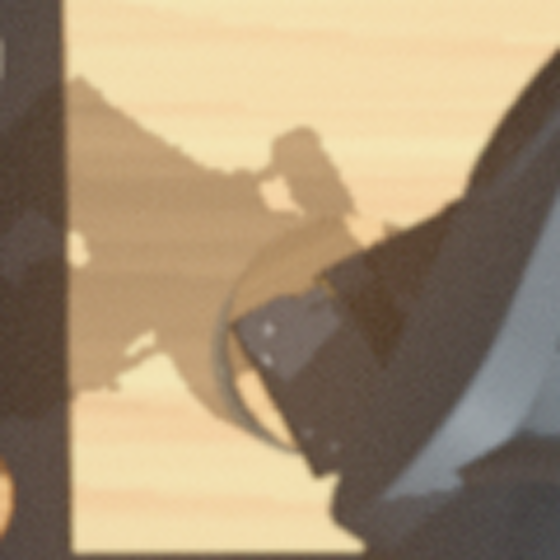

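The crystal is upright over the collar, with its base at about (265,400) in the crop and the collar at about (270,460). I'll overlay the projected models to check that they're centred on each other.

```bash
cat > ov.py <<'E'
from cf import *
import sys
def Rz(w): c,s=np.cos(np.radians(w)),np.sin(np.radians(w)); return np.array([[c,-s,0],[s,c,0],[0,0,1]])
def box(a,b,z0,z1): return np.array([[x,y,z] for z in(z0,z1) for x,y in((-a,-b),(a,-b),(a,b),(-a,b))])
def draw(f,out,col,cr,u,v,s,k=7):
    p,d,K,R,t=load(f); im=cv2.resize(p[v-s:v+s,u-s:u+s,::-1],None,fx=k,fy=k,interpolation=cv2.INTER_CUBIC).copy()
    def L(P,c):
        q=((proj(P,K,R,t)-[u-s,v-s]+.5)*k-.5)
        for i in range(4):
            for a,b in((i,(i+1)%4),(i+4,(i+1)%4+4),(i,i+4)): cv2.line(im,tuple(int(x*16) for x in q[a]),tuple(int(x*16) for x in q[b]),c,1,cv2.LINE_AA,4)
    x,y,z,w=col; o=np.array([x,y,z])
    L(box(.030,.024,.006,.032)@Rz(w).T+o,(0,255,0)); L(box(.025,.019,.006,.032)@Rz(w).T+o,(0,160,0))
    if cr is not None:
        x,y,z,w=cr; L(box(.021,.015,0,.014)@Rz(w).T+[x,y,z],(255,255,0))
    cv2.imwrite(out,im)
E
python3 - <<'E'
from ov import *
draw("scene9.npz","pics/ov9.png",(.4952,-.2094,.095,28),(.4956,-.2077,.1527,28),228,210,40)
a=cv2.cvtColor(load("scene5.npz")[0],cv2.COLOR_RGB2GRAY).astype(np.float32);b=cv2.cvtColor(load("scene6.npz")[0],cv2.COLOR_RGB2GRAY).astype(np.float32)
for (u0,u1,v0,v1) in ((195,255,232,262),(240,256,215,250),(190,260,240,285)):
    A=a[v0:v1,u0:u1];B=b[v0:v1,u0:u1]; print(cv2.phaseCorrelate(A,B,cv2.createHanningWindow((u1-u0,v1-v0),cv2.CV_32F)))
E
```

```text
((6.453282515050816, 31.674771264500446), -0.016075266202290852)
((-0.1765073325631885, 0.004017990170972041), 0.9976486158039835)
((-0.1555983813373487, 0.5315331391139715), 0.9152140811637596)
```

View pics/ov9.png

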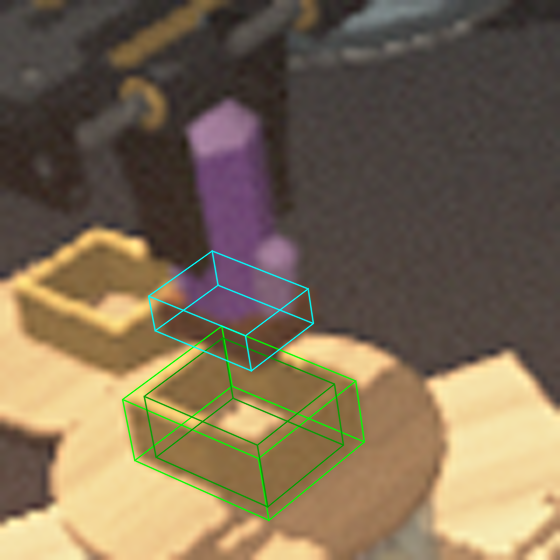

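```bash
python3 - <<'E'
from ov import *
draw("scene9.npz","pics/ov9b.png",(.4952,-.2094,.095,28),(.4956,-.2077,.1527,28),228,215,22,k=13)
draw("scene9.npz","pics/ov9c.png",(.4952,-.2094,-.5,28),None,228,215,22,k=13)
a=cv2.imread("pics/ov9b.png");b=cv2.imread("pics/ov9c.png"); 
cv2.imwrite("pics/ov9d.png",cv2.resize(np.vstack([a[:, :],]),(590,590)));cv2.imwrite("pics/ov9e.png",b)
E
```

```text
(no output)
```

View pics/ov9b.png

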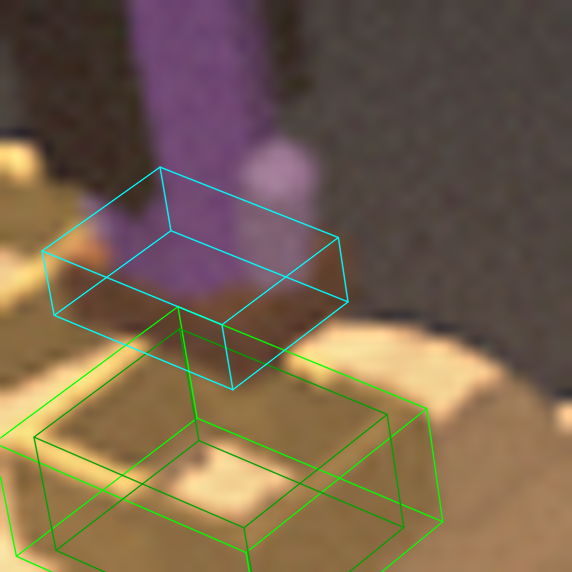

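View pics/ov9c.png

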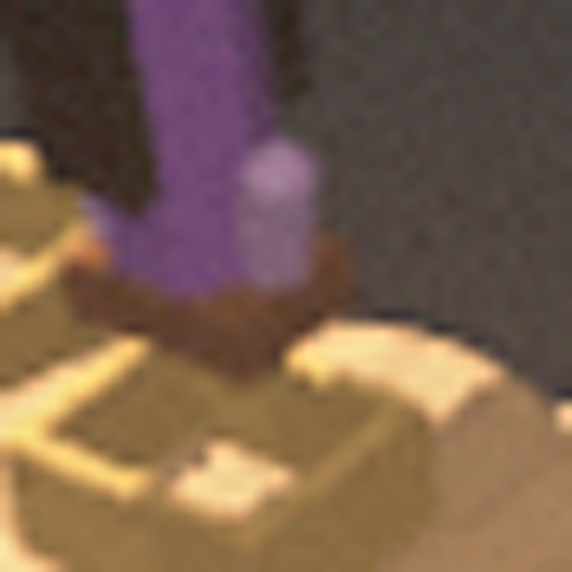

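```bash
cat > bf.py <<'E'
from ov import *
def score(f,g,zb,w,rng=np.arange(-.006,.0061,.0005),k=8,pick=None):
    p,d,K,R,t=load(f); c=proj(np.array([[g[0],g[1],zb]]),K,R,t)[0].astype(int); s=22; o=c-s
    cr=cv2.resize(p[o[1]:o[1]+2*s,o[0]:o[0]+2*s],None,fx=k,fy=k,interpolation=cv2.INTER_CUBIC)
    h=cv2.cvtColor(cr,cv2.COLOR_RGB2HSV); mask=pick(cr,h).astype(np.uint8)
    ax=Rz(w)[:,0]; ay=Rz(w)[:,1]; pr,_=model(); res=[]
    for a in rng:
      for b in np.arange(-.003,.0031,.001):
        oo=np.array([g[0],g[1],zb])+a*ax+b*ay; im=np.zeros(mask.shape,np.uint8)
        q=lambda P:((proj(P@Rz(w).T+oo,K,R,t)-o+.5)*k-.5)
        cv2.fillConvexPoly(im,cv2.convexHull((q(box(.021,.015,0,.014))*16).astype(np.int32)),1,shift=4)
        cv2.fillConvexPoly(im,cv2.convexHull((q(pr)*16).astype(np.int32)),0,shift=4)
        res.append(((im^mask).sum(),a,b))
    res.sort(); print(f,mask.sum(),[tuple(np.round(np.array(r)*[1,1e3,1e3],1)) for r in res[:6]])
    cv2.imwrite(f"pics/bf_{f[:-4]}.png",np.hstack([cr[...,::-1],cv2.merge([mask*255]*3)]))
brown=lambda cr,h:((h[...,0]<14)|(h[...,0]>174))&(h[...,1]>95)&(h[...,2]>35)
if __name__=="__main__":
    score("scene0.npz",(.639,.2304),0,-30.3,pick=brown)
    score("scene8.npz",(.6405,.2302),.2150-.055,-30.3,pick=brown)
    score("scene9.npz",(.4956,-.2077),.1525,28,pick=brown)
E
python3 bf.py; python3 -c "
import cv2,numpy as np
cv2.imwrite('pics/bf.png',np.vstack([cv2.imread(f'pics/bf_scene{i}.png')[:,:][60:300] for i in (8,9)]))"
```

```text
scene0.npz 4526 [(np.float64(1614.0), np.float64(2.0), np.float64(-1.0)), (np.float64(1619.0), np.float64(2.0), np.float64(0.0)), (np.float64(1624.0), np.float64(1.5), np.float64(0.0)), (np.float64(1630.0), np.float64(2.5), np.float64(-1.0)), (np.float64(1644.0), np.float64(1.5), np.float64(-1.0)), (np.float64(1651.0), np.float64(1.0), np.float64(0.0))]
scene8.npz 5443 [(np.float64(1859.0), np.float64(3.0), np.float64(1.0)), (np.float64(1867.0), np.float64(2.5), np.float64(1.0)), (np.float64(1884.0), np.float64(3.5), np.float64(1.0)), (np.float64(1912.0), np.float64(4.0), np.float64(1.0)), (np.float64(1916.0), np.float64(2.0), np.float64(1.0)), (np.float64(1928.0), np.float64(2.5), np.float64(2.0))]
scene9.npz 10163 [(np.float64(5719.0), np.float64(3.0), np.float64(1.0)), (np.float64(5721.0), np.float64(2.0), np.float64(2.0)), (np.float64(5723.0), np.float64(2.5), np.float64(2.0)), (np.float64(5725.0), np.float64(1.5), np.float64(2.0)), (np.float64(5735.0), np.float64(2.0), np.float64(1.0)), (np.float64(5756.0), np.float64(2.5), np.float64(1.0))]
```

View pics/bf.png

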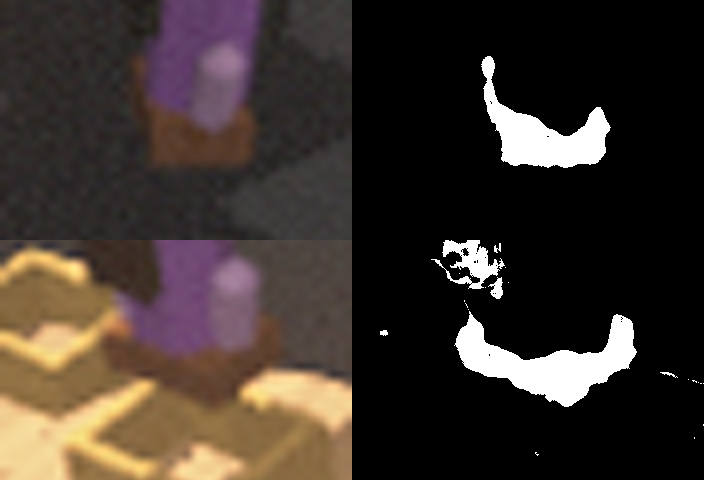

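```bash
python3 plan.py 0.4928 -0.2104 0.1925 -62
```

```text
t 23.6 grasp [ 0.4956 -0.2077  0.2077] yaw -61.98 tilt 0.02 F [-0.9  0.8 -2.3] w 0.0278 q [-0.6   0.45  1.69  0.    1.    0.48]
turn units [-0.  0.  0.]  then shift units (after turn) [0.04 0.15 0.61]  (before turn) [0.04 0.15 0.61] note grasp shift by tilt
```

>>> step_arm([
  [0.6,0.04,0.08,0.1,0,0,0],
  [0.6,0,0.07,0.1,0,0,0],
  [0.6,0,0,0.1,0,0,0],
  [0.6,0,0,0.1,0,0,0],
  [0.6,0,0,0.1,0,0,0],
  [0.6,0,0,0.06,0,0,0],
  [0.6,0,0,0,0,0,0],
  [0.6,0,0,0,0,0,0],
  [0.6,0,0,0,0,0,0],
  [0.6,0,0,0,0,0,0],
])

```text
time: 24.6
position: [0.4927, -0.2111, 0.3579]
tool_rot: [0.857, -0.515, 0.0, 0.0]
ft_force: [0.2, -0.4, -2.2]
grip_width: 0.0279
```

```bash
cat > shots.py <<'E'
import sys,numpy as np
from rig import eyes
tag=sys.argv[1]; N=16; P=[];D=[]
for i in range(N):
    p,d=eyes.camera("scene"); P.append(p.astype(np.float32)); D.append(d)
D=np.array(D); D[D==0]=np.nan
np.savez(f"scene{tag}.npz",p=np.clip(np.mean(P,0).round(),0,255).astype(np.uint8),d=np.nan_to_num(np.nanmedian(D,0)),**eyes.camera_info("scene"))
E
python3 shots.py 10; python3 plan.py 0.4928 -0.2104 0.1925 -62
python3 - <<'E'
from ov import *
draw("scene10.npz","pics/ov10.png",(.4946,-.2095,.095,28),(.4928+.0018,-.2104+.0009,.137,28),228,217,21,k=26)
draw("scene10.npz","pics/ov10b.png",(.4952,-.2094,-.5,28),None,228,217,21,k=26)
E
```

```text
t 25.4 grasp [ 0.4926 -0.211   0.1937] yaw -62.05 tilt 0.0 F [-0.4  0.4 -2.2] w 0.0278 q [-0.61  0.47  1.7   0.    0.96  0.47]
turn units [ 0.    0.   -0.01]  then shift units (after turn) [-0.02 -0.02  0.05]  (before turn) [-0.02 -0.02  0.05] note grasp shift by tiltshots.py:7: RuntimeWarning: All-NaN slice encountered
  np.savez(f"scene{tag}.npz",p=np.clip(np.mean(P,0).round(),0,255).astype(np.uint8),d=np.nan_to_num(np.nanmedian(D,0)),**eyes.camera_info("scene"))
```

View pics/ov10.png

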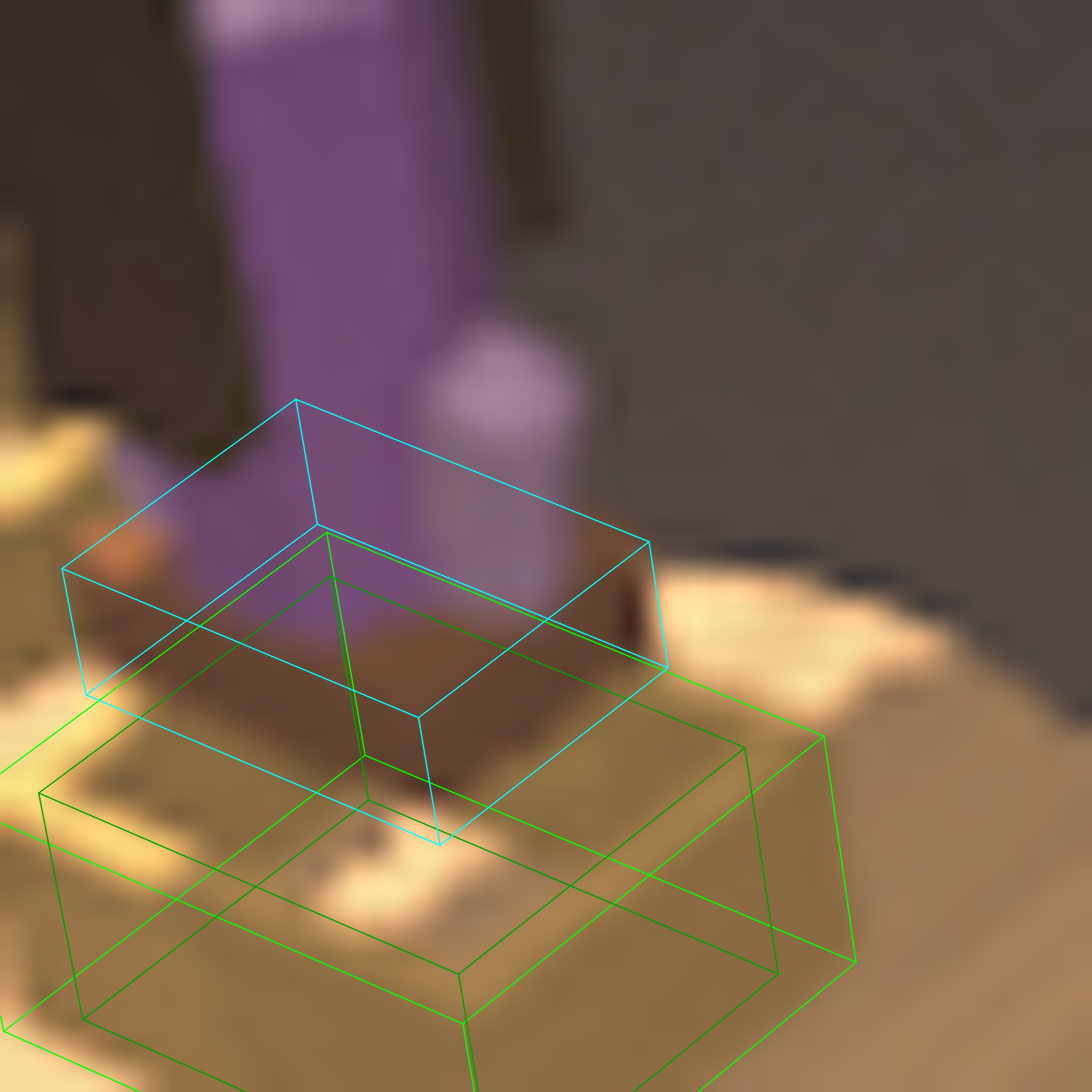

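View pics/ov10b.png

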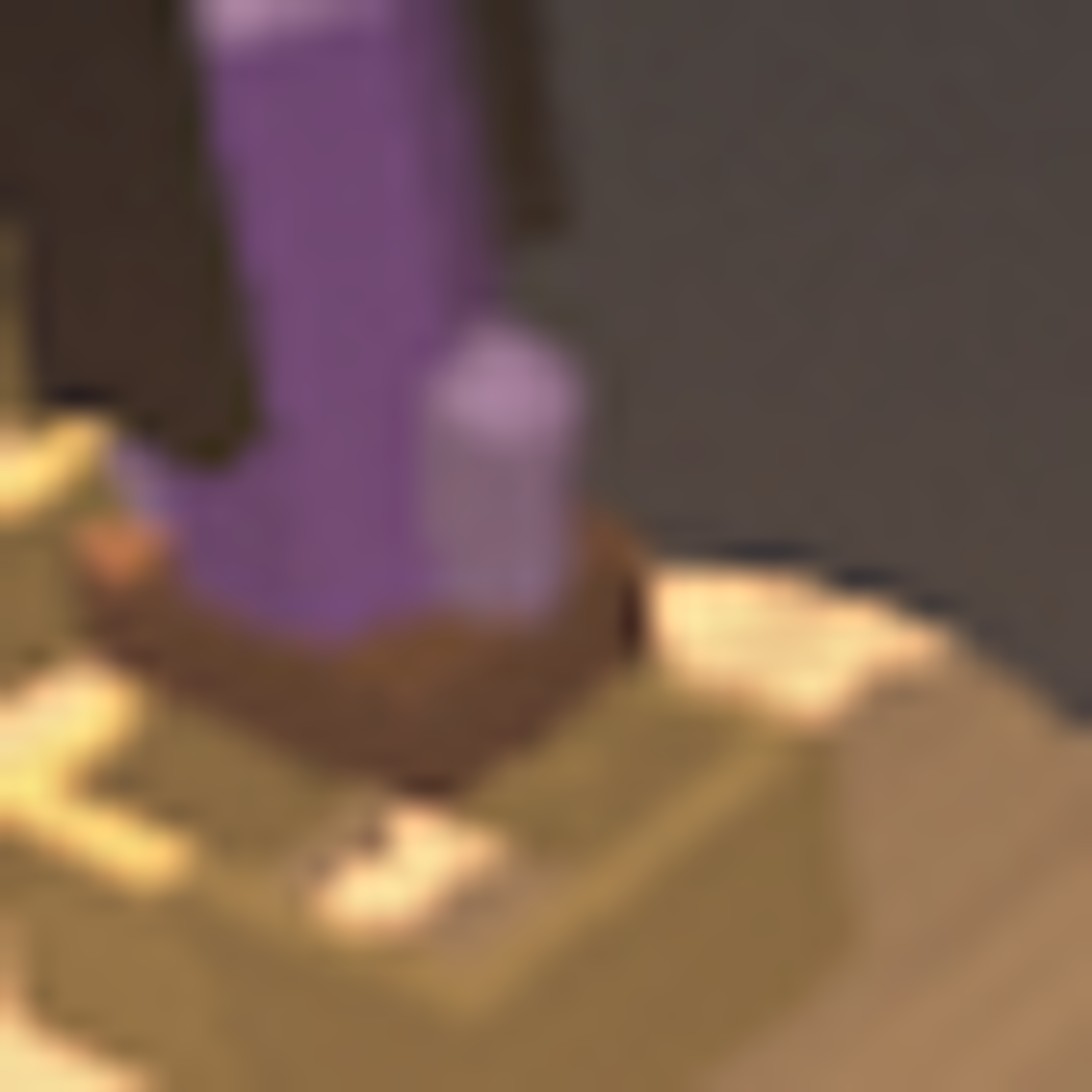

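```bash
python3 - <<'E'
from bf import *
p,X=cloud("scene10.npz"); h=cv2.cvtColor(p,cv2.COLOR_RGB2HSV)
c0=np.array([.4946,-.2095,0]); L=(X-c0)@Rz(28)   # local coords
def rep(n,m):
    Q=L[m]*1000; print(n,len(Q)); 
    return Q
reg=np.zeros(h.shape[:2],bool); reg[190:260,190:275]=1
m=brown(p,h)&reg&(abs(L[...,0])<.035)&(abs(L[...,1])<.03)&(L[...,2]>.128)&(L[...,2]<.16)
Q=rep("base",m)
print(np.c_[np.argwhere(m)[:,::-1],Q.round(1)][::1][:80])
E
```

```text
base 114
[[ 2.100e+02  2.160e+02 -1.970e+01 -1.220e+01  1.536e+02]
 [ 2.110e+02  2.160e+02 -1.770e+01 -1.100e+01  1.536e+02]
 [ 2.120e+02  2.160e+02 -1.590e+01 -9.600e+00  1.535e+02]
 [ 2.290e+02  2.160e+02  1.780e+01  1.060e+01  1.535e+02]
 [ 2.300e+02  2.160e+02  1.950e+01  1.200e+01  1.533e+02]
 [ 2.310e+02  2.160e+02  2.020e+01  1.450e+01  1.519e+02]
 [ 2.100e+02  2.170e+02 -1.720e+01 -1.490e+01  1.534e+02]
 [ 2.110e+02  2.170e+02 -1.440e+01 -1.440e+01  1.542e+02]
 [ 2.120e+02  2.170e+02 -1.300e+01 -1.260e+01  1.536e+02]
 [ 2.130e+02  2.170e+02 -8.900e+00 -1.330e+01  1.556e+02]
 [ 2.290e+02  2.170e+02  2.000e+01  8.000e+00  1.531e+02]
 [ 2.300e+02  2.170e+02  2.060e+01  1.050e+01  1.518e+02]
 [ 2.310e+02  2.170e+02  2.040e+01  1.390e+01  1.496e+02]
 [ 2.100e+02  2.180e+02 -1.800e+01 -1.470e+01  1.501e+02]
 [ 2.110e+02  2.180e+02 -1.470e+01 -1.460e+01  1.514e+02]
 [ 2.120e+02  2.180e+02 -1.140e+01 -1.460e+01  1.526e+02]
 [ 2.130e+02  2.180e+02 -8.900e+00 -1.380e+01  1.531e+02]
 [ 2.290e+02  2.180e+02  2.030e+01  7.300e+00  1.509e+02]
 [ 2.300e+02  2.180e+02  1.990e+01  1.070e+01  
[... 2849 characters left out ...]
02]
 [ 2.160e+02  2.220e+02 -5.000e-01 -1.460e+01  1.454e+02]
 [ 2.170e+02  2.220e+02  3.300e+00 -1.500e+01  1.472e+02]
 [ 2.180e+02  2.220e+02  6.800e+00 -1.510e+01  1.486e+02]
 [ 2.190e+02  2.220e+02  9.800e+00 -1.490e+01  1.496e+02]
 [ 2.200e+02  2.220e+02  1.240e+01 -1.430e+01  1.503e+02]
 [ 2.210e+02  2.220e+02  1.600e+01 -1.470e+01  1.520e+02]
 [ 2.220e+02  2.220e+02  1.920e+01 -1.460e+01  1.531e+02]
 [ 2.230e+02  2.220e+02  2.040e+01 -1.270e+01  1.524e+02]
 [ 2.240e+02  2.220e+02  2.060e+01 -9.900e+00  1.507e+02]
 [ 2.250e+02  2.220e+02  2.020e+01 -6.600e+00  1.484e+02]
 [ 2.260e+02  2.220e+02  2.000e+01 -3.400e+00  1.462e+02]
 [ 2.270e+02  2.220e+02  2.030e+01 -7.000e-01  1.446e+02]]
```

Averaged depth resolves the base faces to under a millimetre. Next, the same for the collar and disc, and the tilt and yaw of both.

```bash
cat > fin.py <<'E'
from bf import *
import sys
f=sys.argv[1]
p,X=cloud(f); h=cv2.cvtColor(p,cv2.COLOR_RGB2HSV); c0=np.array([.4946,-.2095,0]); L=((X-c0)@Rz(28))*1000
reg=np.zeros(h.shape[:2],bool); reg[150:260,170:285]=1
x,y,z=L[...,0],L[...,1],L[...,2]
def pl(n,m,axis):
    Q=L[m&reg]; o=[i for i in range(3) if i!=axis]
    for _ in range(4):
        A=np.c_[Q[:,o]-Q[:,o].mean(0),np.ones(len(Q))]; s=np.linalg.lstsq(A,Q[:,axis],rcond=None)[0]; e=Q[:,axis]-A@s; k=abs(e)<3*max(.2,np.median(abs(e))); 
        Q=Q[k]
    print(f"{n}: n {len(Q)} pos {s[2]:.2f} slopes deg wrt {'xyz'[o[0]]},{'xyz'[o[1]]}: {np.degrees(s[:2]).round(1)}")
b=brown(p,h)
pl("base +x face(21)",b&(abs(x-20.5)<2)&(y>-12)&(y<13)&(z>139)&(z<152),0)
pl("base -y face(-15)",b&(abs(y+14.6)<2)&(x>-18)&(x<17)&(z>139)&(z<152),1)
pl("base top",b&(abs(z-153.5)<1.2)&(abs(x)<21)&(y>-13),2)
pl("collar +x outer(30)",(abs(x-30)<2.5)&(abs(y)<21)&(z>104)&(z<124),0)
pl("collar -y outer(-24)",(abs(y+24)<2.5)&(abs(x)<27)&(z>104)&(z<124),1)
pl("collar -x inner(-25)",(abs(x+25)<2.)&(abs(y)<17)&(z>112)&(z<124),0)
pl("collar +y inner(19)",(abs(y-19)<2.)&(abs(x)<22)&(z>112)&(z<124),1)
pl("collar top(127)",(abs(z-127)<1.5)&(abs(x)<30)&(abs(y)<24),2)
pl("disc top(101)",(abs(z-101.5)<2)&(np.hypot(x,y)<62)&((abs(x)>34)|(abs(y)>28)),2)
E
python3 fin.py scene10.npz
```

```text
base +x face(21): n 34 pos 20.29 slopes deg wrt y,z: [-0.2  1.3]
base -y face(-15): n 41 pos -14.66 slopes deg wrt x,z: [-0.4 -0.3]
base top: n 14 pos 153.53 slopes deg wrt x,y: [ 0.1 -0.8]
collar +x outer(30): n 92 pos 29.47 slopes deg wrt y,z: [-0.5  0.1]
collar -y outer(-24): n 104 pos -23.46 slopes deg wrt x,z: [ 0.4 -0.5]
collar -x inner(-25): n 21 pos -25.50 slopes deg wrt y,z: [-1.   0.6]
collar +y inner(19): n 20 pos 19.51 slopes deg wrt x,z: [0.7 0.8]
collar top(127): n 85 pos 127.86 slopes deg wrt x,y: [-0.   0.2]
disc top(101): n 651 pos 102.04 slopes deg wrt x,y: [-0.   0.1]
```

Crystal and collar centres agree within 0.2 mm, yaw within 1°, and everything is level. The gap is 11.7 mm, so I'll lower 1.5 mm, settle, and recheck, including the bystander objects.

>>> step_arm([
  [0.6,0,0,0.03,0,0,0],
  [0.6,0,0,0.03,0,0,0],
  [0.6,0,0,0,0,0,0],
  [0.6,0,0,0,0,0,0],
  [0.6,0,0,0,0,0,0],
  [0.6,0,0,0,0,0,0],
  [0.6,0,0,0,0,0,0],
  [0.6,0,0,0,0,0,0],
  [0.6,0,0,0,0,0,0],
  [0.6,0,0,0,0,0,0],
])

```text
time: 26.4
position: [0.4926, -0.2111, 0.3563]
tool_rot: [0.857, -0.515, 0.0, -0.0]
ft_force: [0.8, 0.7, -2.2]
grip_width: 0.0277
```

```bash
python3 shots.py 11 2>/dev/null; sed -i 's/139)/137.5)/g; s/z<152/z<150.5/g; s/153.5)/152)/' fin.py; python3 fin.py scene11.npz; python3 plan.py
python3 - <<'E'
from m import *
for f in("scene0.npz","scene11.npz"):
    _,X=cloud(f)
    for s,c,z in (("mortar",(.645,.015),(.05,.12)),("white",(.53,.03),(.1,.12)),("amber",(.41,.0),(.09,.12))):
      Q=near(X,c,.055,*z); print(f,s,[np.round(a,1) for a in cv2.minEnclosingCircle((Q[:,:2]*1000).astype(np.float32))],Q.mean(0).round(4))
p=load("scene11.npz")[0]; cv2.imwrite("pics/final.png",p[:,:,::-1])
E
```

```text
base +x face(21): n 31 pos 20.22 slopes deg wrt y,z: [-0.1  1.3]
base -y face(-15): n 42 pos -14.72 slopes deg wrt x,z: [-0.5 -0.7]
base top: n 15 pos 151.77 slopes deg wrt x,y: [-0.4 -0.1]
collar +x outer(30): n 86 pos 29.33 slopes deg wrt y,z: [-0.6  0.4]
collar -y outer(-24): n 106 pos -23.41 slopes deg wrt x,z: [ 0.3 -0.4]
collar -x inner(-25): n 15 pos -25.51 slopes deg wrt y,z: [0.8 1.5]
collar +y inner(19): n 19 pos 19.57 slopes deg wrt x,z: [1.2 0.1]
collar top(127): n 81 pos 127.88 slopes deg wrt x,y: [-0.1  0.4]
disc top(101): n 638 pos 102.01 slopes deg wrt x,y: [0. 0.]
t 27.2 grasp [ 0.4926 -0.211   0.1922] yaw -62.04 tilt 0.0 F [-0.2 -0.4 -2.5] w 0.028 q [-0.61  0.47  1.71 -0.    0.96  0.47]
scene0.npz mortar [array([654.7,  11.1]), np.float64(43.3)] [0.6572 0.0076 0.0665]
scene0.npz white [array([539.8,  29.9]), np.float64(31.0)] [0.543  0.0271 0.1098]
scene0.npz amber [array([412.9,  -0.6]), np.float64(35.4)] [ 4.184e-01 -1.000e-04  9.960e-02]
scene11.npz mortar [array([654.6,  12.7]), np.float64(41.4)] [0.6573 0.0075 0.0664]
scene11.npz white [array([538.6,  30. ]), np.float64(29.7)] [0.543  0.0271 0.1097]
scene11.npz amber [array([412.5,   2.9]), np.float64(31.7)] [ 4.186e-01 -1.000e-04  9.970e-02]
```

View pics/final.png

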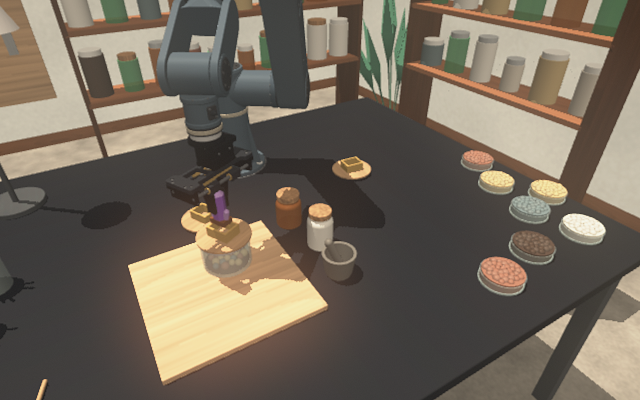

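The final picture shows the plate seated on the vessel at about (224,240), with the crystal hovering above it at about (222,207). The gap is about 9.9 mm, the crystal is centred, and the jars and mortar haven't moved.

```bash
python3 -c "
from rig import robot
print(robot.hand_in())"
```

```text
the job is handed in; nothing more can be done
None
```

The plate is on the vessel, and the arm is holding the purple crystal still about 9.9 mm above the collar. I handed the job in at about 27 s of the 61 s allowed.

- **Plate:** I took the one farthest from the base (0.53 m) and set it boss-first into the vessel's mouth. After I let go, its disc measured level (slope about 0.0°) and 1 mm above its nominal seated height, which is within the camera's accuracy.
- **Crystal:** I carried it over the row with its base about 15 cm up. It is centred on the collar to about 0.2 mm, turned to within about 1°, and held with 20 N. The only force at the wrist is the crystal's weight.
- **Mortar and jars:** The mortar and both stock jars measured within 0.2 mm of where they started. I did not remeasure the vessel itself after release. The plate sits within about 1 mm of where I lowered it, and sideways force while seating it stayed around 2 N.

**Disagreements:**
- The two cameras differed by 2–3 mm, so I relied on the scene camera, which matched the gripper when it closed on the plate.
- The first model overlay showed the crystal 2–3 mm off along its long side. I corrected for that and confirmed the result with averaged depth readings.
- One base face read 1.3° off vertical over its 14 mm height. The other faces and the gripper tilt (0.0°) show it upright.

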